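# Series test of a batch of battery packs

## Robot

A 6-joint arm with a two-finger parallel gripper is mounted at the origin on the work surface. World frame = base frame: x ahead of the robot, y to its left, z up, the work surface at z = 0. Lengths are in m, angles in rad, forces in N, time in s.
With the tool pointing down it reaches from about 0.35 to 0.775 m from the base axis. Payload 5.5 kg.
Tool frame: the origin (TCP) lies midway between the tips of the shut fingers; the grasp point (between the pads) lies hold_point_z behind it (hold_point_z is the distance from the TCP to the grasp point, in m); z points along the fingers, y is the direction in which the jaws open and shut (so a half turn about z gives the same grasp; the last joint's range is limited). The gripper opens to 85 mm and grips with 20 to 120 N. Pads are 22 mm wide; open, the fingers measure 114 mm over their backs; the gripper's body (76 mm by 85 mm) begins 54 mm behind the grasp point. The pads swing forward as they close: fully open they stand 13 mm farther back than shut.
Start: joints at [-1.463, 0.313, 0.046, 1.304, 0, 1.431], TCP at [0.141, -0.557, 0.231] pointing down, gripper open.
Joint ranges: [-2.76, 2.76], [-0.86, 1.69], [-1.03, 1.26], [-2.2, 2.34], [-1.47, 1.5], [-3.14, 3.14]. Speed limits (rad/s): [2.57, 2.57, 3.14, 3.14, 3.14, 3.14].

## Interface

Orientations are given as a unit quaternion [w, x, y, z].
In Python, from workcell import * gives the robot as it stands. The module is installed in compiled form; this text tells all that it offers.
- The arm moves only by the tool jog_arm, never from a script. Its argument "plan" is a list of rows, each a list of 6 numbers: the shift along the world's x, y, z in m, then the turn, a rotation vector about the world's x, y, z in degrees. A call has exactly 10 rows; each row shifts and turns the commanded pose from where the row before left it; what a row does not reach is not made up. A row lasts 1/10 s, in which the tool goes at most 50 mm and 8.59 degrees, less where a joint would pass 70% of its speed; a pose out of reach is approached as far as the arm can. A call with a gripper value outside its range is refused whole. "hand" is the opening, from 0 (shut) to 1 (fully open), set as the call begins (left out, the last holds). The fingers move at their own pace and stop on an object; "force" is the grip in N (left out, the last holds). Time passes only in rows, so rows that do not move let the fingers close, or fill a call up. It gives the time, the measured TCP pose, the force and the opening at its end, in the units of the state.
- get_state(): the state, without advancing time (a new reading comes with each control period).
- read_camera(name): name is "scene" or "top" or "wrist"; returns the picture (384x512x3 uint8, red, green, blue); there is no depth.
- calibration(name): a dict with "K" (3x3 intrinsics, pixels), "world_to_cam" (4x4, takes a point from world to camera coordinates). Camera axes: x right, y down, z forward; pixel columns grow to the right and rows downward; lengths in m; the calibration is good to about 2 mm. A picture is of the moment at which its call begins: read the wrist's pose just before it. calibration takes no time and is no camera call; for the wrist camera it gives the pose at the moment of the call.
- hand_in(): hands the job in, once; it reports no verdict.
The state is a dict: "clock": time; "joint_pos": joint angles; "qvel": joint speeds; "tau": joint torques, N m; "tcp_pos": TCP position; "orientation": TCP orientation; "wrist_force": force on the tool from outside, world axes, zero at the start; "ft_torque": the same for the moment, N m; "finger_gap": finger opening in m.
Only numpy, scipy, OpenCV 4.12 (cv2) and the standard library are available. Lean on these libraries where they do the work, as an engineer would, in place of code of your own. Each camera call takes 0.05 s, during which the arm holds its last target.

## Task

Test all the loose battery packs together: draw the jig's clamp slide back, lay every pack crosswise and side by side in the jig's channel, and push the slide in until you feel the row press the sprung contact plate back onto its stop. Leave the slide there and, with the row still clamped, press the start button fully down and let it come up again. Then draw the slide fully back, put all the packs on the floor of the white tray, none on top of another, and leave the jar and the tin that stand near them where they are.

Things in the scene. Friction and masses are not known exactly. Their poses are not given: they have to be found in the camera images.
- pack_a: battery pack (2 to 4 of these are present): grey plastic block 46 x 30 x 30 mm, about 90 g, with a brass contact band right round its middle; origin at its centre, x along its 46 mm length; all four long sides are alike and its ends are interchangeable; starts lying flat on the bench
- pack_b: battery pack (2 to 4 of these are present): grey plastic block 46 x 30 x 30 mm, about 90 g, with a brass contact band right round its middle; origin at its centre, x along its 46 mm length; all four long sides are alike and its ends are interchangeable; starts lying flat on the bench
- pack_c: battery pack (2 to 4 of these are present): grey plastic block 46 x 30 x 30 mm, about 90 g, with a brass contact band right round its middle; origin at its centre, x along its 46 mm length; all four long sides are alike and its ends are interchangeable; starts lying flat on the bench
- pack_d: battery pack (2 to 4 of these are present): grey plastic block 46 x 30 x 30 mm, about 90 g, with a brass contact band right round its middle; origin at its centre, x along its 46 mm length; all four long sides are alike and its ends are interchangeable; starts lying flat on the bench
- jig: series test jig fixed to the bench: base plate 100 x 310 x 10 mm; origin at the centre of its underside, z up, y along its length. Its channel runs along y; at the +y end, before a 45 mm high block, is the sprung contact plate, from the -y end comes the clamp slide. Packs lie crosswise in the channel: 46 mm length along jig x, side by side along jig y
- channel (a point): centre of the channel floor, 10 mm above the bench, straight above the jig's origin; axes as the jig's. The channel is 52 mm wide in x between two rails 10 mm wide that rise 6 mm above its floor. With the slide fully drawn back it is open for 146 mm, from y = -41 mm to y = +105 mm (the contact plate's face)
- contact (a joint): sprung contact plate at the channel's +y end: 46 mm wide, 30 mm high; 0 = out, 0.008 m = pushed right back on its stop; spring 450 N/m, so 3.6 N on its stop; it springs out again when nothing presses on it
- contact_face (a point): centre of the contact plate's face that touches the packs, 26 mm above the bench; moves with the plate; axes as the jig's
- slide (a joint): clamp slide: travel in m towards the contact plate along jig +y; 0 = fully drawn back, 0.12 = its limit; about 6 N of friction keeps it where it is left, even against the contact spring; its pressing face (48 mm wide, top 40 mm above the bench) lies at jig y = -0.041 m + travel; starts partly pushed in
- slide_knob (a point): top centre of the black upright grip on the slide, 68 mm above the bench; the grip is a bar 40 mm long in jig x, 14 mm thick in jig y and stands 40 mm above the slide's 28 mm high body; its centre is 57 mm behind (jig -y) the slide's pressing face; axes as the jig's
- tester: tester unit fixed to the bench: grey box 130 x 110 x 45 mm with dark display on top and the start button beside it; origin at the centre of its underside
- start (a joint): start button on top of the tester: spring push button, travel in m straight down, 0 = up, 0.006 = fully down, 5 N when fully down; it springs back up by itself
- start_top (a point): top centre of the start button's cap, 28 mm in diameter, pressed straight down
- tray: white tray fixed to the bench, outside 130 x 180 x 22 mm (x, y, z), walls and floor 4 mm thick, open at the top; origin at the centre of its underside, y along its length
- jar: closed jar 38 mm in diameter, 42 mm high, that is no part of the job and must stay where it is; origin at the centre of its underside
- tin: flat round tin 48 mm in diameter, 18 mm high, that is no part of the job and must stay where it is; origin at the centre of its underside

How it is judged:
By the outcome, as a careful person would: the job done as asked, in the order asked, and still so for the second after the job is handed in, with the robot touching nothing.
Of pack_a, pack_b, pack_c, pack_d only 2 to 4 are there at a start; the rules pass over those that are not, and their reading is None.
At some moment in a run one of pack_a, pack_b, pack_c, pack_d may be knocked a few centimetres aside while the robot is not near it.
Once in a run the grip may slacken for a moment while it holds something.
It also fails if it takes over 210 s, if anything falls off the work surface, if the arm or the gripper's body presses on something with over 40 N, if the wrist force passes 120 N, or if a joint passes its speed limit or range.

## Working session

There is one attempt and no reset: what is moved stays moved. The work goes in short steps, Python scripts to look and compute and a tool call to move; the robot and the scene stay as the last step left them, time stands still between calls to the robot, and variables do not carry over. Pictures are saved under pics/ and viewed, and the job is handed in when it is done.

Besides the shell and the picture viewer there is one more tool, called as a command line: name --pt "numbers of a row" for each row, then --argument value for the rest. jog_arm: Moves the arm, as the interface text tells. Its arguments: {"type":"object","properties":{"plan":{"type":"array","items":{"type":"array","items":{"type":"number"}}},"hand":{"type":"number"},"force":{"type":"number"}},"required":["plan"]}

```bash
mkdir -p pics; cat > h.py <<'E'
from workcell import *
import numpy as np, cv2
def snap(n,f,crop=None,s=1):
    im=read_camera(n)[:,:,::-1].copy()
    cv2.imwrite(f'pics/raw_{f}.png',im)
    if crop: im=im[crop[1]:crop[3],crop[0]:crop[2]]
    if s!=1: im=cv2.resize(im,None,fx=s,fy=s,interpolation=cv2.INTER_CUBIC)
    cv2.imwrite(f'pics/{f}.png',im)
def unp(n,px,z,cal=None):
    c=cal or calibration(n);K=np.array(c['K']);T=np.array(c['world_to_cam']);R=T[:3,:3];t=T[:3,3]
    o=-R.T@t; out=[]
    for p in px:
        d=R.T@np.linalg.inv(K)@np.array([p[0],p[1],1.]); out.append(o+d*(z-o[2])/d[2])
    return np.array(out)
def proj(n,P):
    c=calibration(n);K=np.array(c['K']);T=np.array(c['world_to_cam']);P=np.array(P)
    q=(T[:3,:3]@P.T).T+T[:3,3]; q=(K@q.T).T; return q[:,:2]/q[:,2:]
E
python3 - <<'E'
from h import *
snap('top','top0',None,1.5);snap('scene','sc0',None,1.5)
s=get_state();print(s)
for n in('top','scene'):
    c=calibration(n);T=np.array(c['world_to_cam']);print(n,c['K'],-T[:3,:3].T@T[:3,3],T[:3,:3])
E
```

```text
{'clock': 0.1, 'joint_pos': array([-1.46262839e+00,  3.13953103e-01,  4.50985931e-02,  1.30363476e+00,
        7.84176682e-06,  1.43119450e+00]), 'qvel': array([ 0.00106298, -0.00088934,  0.00461242, -0.00047858, -0.00016677,
       -0.00194923]), 'tau': array([ 2.21847826e-03, -4.81720591e+01,  2.99246407e+01,  1.26827441e-02,
       -2.23530938e-04,  6.15088396e-06]), 'tcp_pos': array([ 0.14095544, -0.55697371,  0.2304847 ]), 'orientation': array([-8.46304795e-04,  9.92335723e-01,  1.23568189e-01,  1.72237862e-05]), 'wrist_force': array([-0.63878398, -0.26307669, -0.24717646]), 'ft_torque': array([ 0.01384042, -0.00176294,  0.04215681]), 'finger_gap': 0.08522762932322067}
top [[374.48165667   0.         256.36761618]
 [  0.         374.48165667 195.39278534]
 [  0.           0.           1.        ]] [0.41073181 0.00191216 0.88034748] [[-0.02328477 -0.99972792 -0.00138301]
 [-0.98113743  0.02311728 -0.19192427]
 [ 0.19190403 -0.00311199 -0.98140876]]
scene [[429.80132651   0.         254.76688761]
 [  0.         429.80132651 194.04672349]
 [  0.           0.           1.        ]] [0.98960943 0.74588736 0.83877213] [[-0.85729961  0.51481238  0.00236255]
 [ 0.33710569  0.56482728 -0.75321305]
 [-0.38909784 -0.64493283 -0.65777239]]
```

View pics/top0.png

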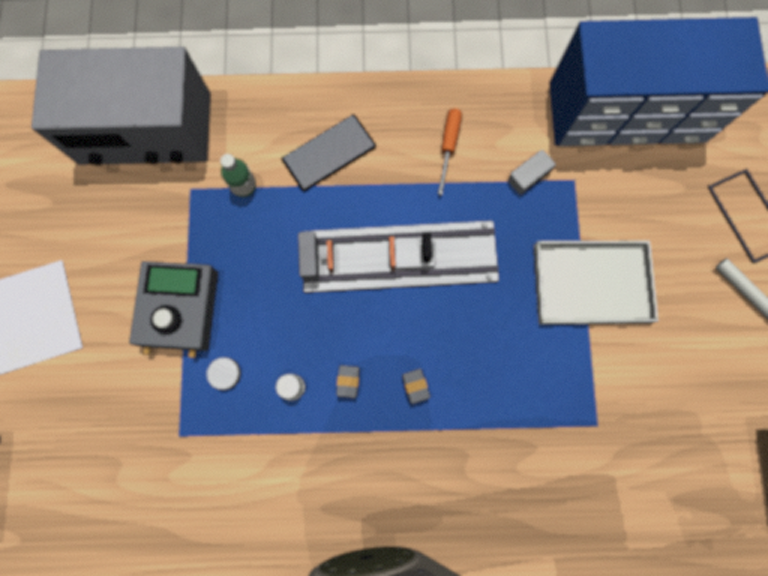

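View pics/sc0.png

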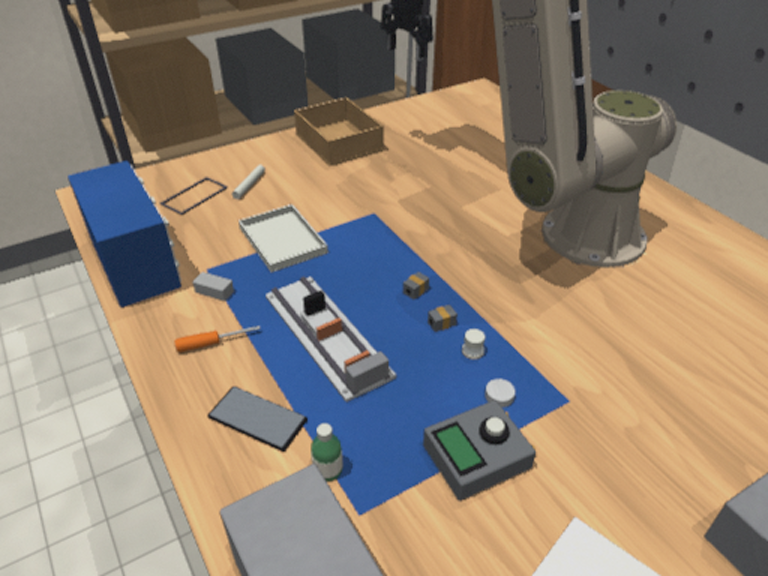

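The top view shows two packs (about (347,382) and (416,387) in the enlarged picture), with the jar at (290,387), the tin at (223,373), the jig in the middle, the tray on the right and the tester on the left. I'll enlarge it.

```bash
python3 - <<'E'
import cv2
im=cv2.imread('pics/raw_top0.png')
def c(n,x0,y0,x1,y1,s): cv2.imwrite(f'pics/{n}.png',cv2.resize(im[y0:y1,x0:x1],None,fx=s,fy=s,interpolation=cv2.INTER_CUBIC))
c('z_packs',130,220,300,290,4.5)
c('z_jig',190,140,340,200,5)
c('z_rest',340,150,450,225,6)
c('z_tst',80,165,150,240,6)
E
```

```text
(no output)
```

View pics/z_packs.png

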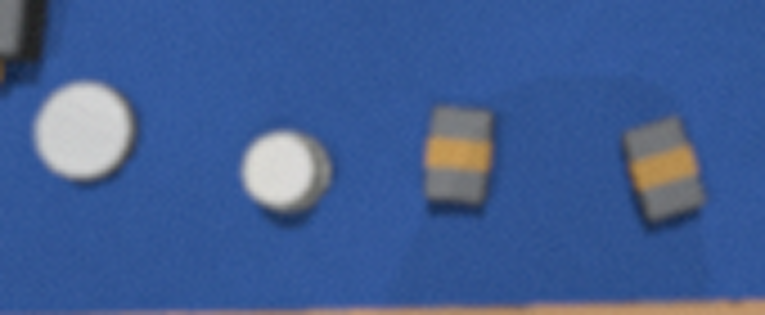

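View pics/z_jig.png

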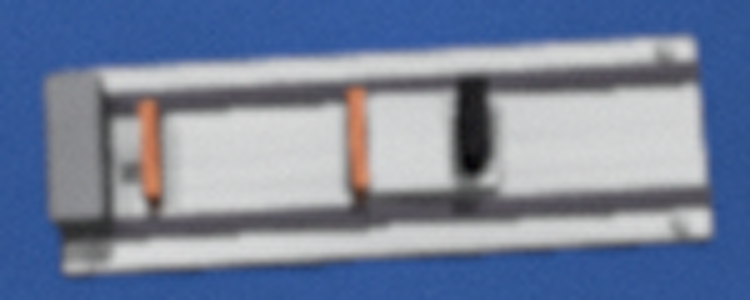

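View pics/z_rest.png

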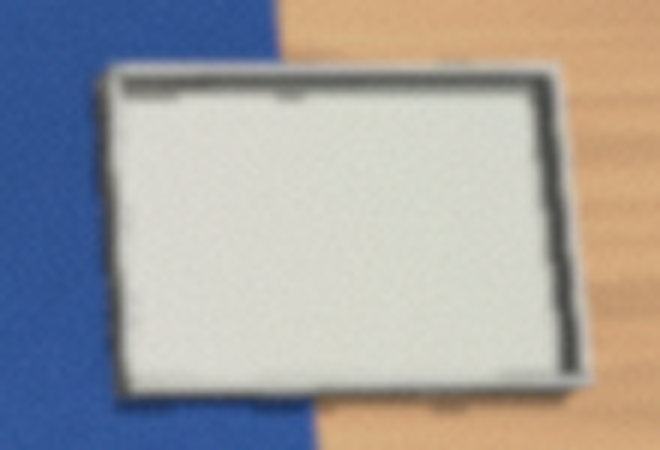

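View pics/z_tst.png

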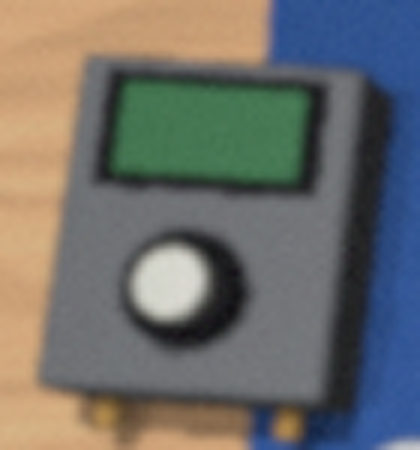

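```bash
python3 - <<'E'
from h import *
def u(l,px,z,x0,y0,s):
    P=unp('top',[(x0+(a+.5)/s-.5,y0+(b+.5)/s-.5) for a,b in px],z); print(l);print(P[:,:2].round(4), 'mean',P.mean(0).round(4)); return P
u('packA top',[(435,105),(493,109),(486,207),(427,203)],.03,130,220,4.5)
u('packB top',[(625,134),(681,118),(704,203),(650,222)],.03,130,220,4.5)
u('jar top',[(243,170),(315,170),(280,131),(280,209)],.042,130,220,4.5)
u('tin',[(36,130),(133,130),(84,82),(84,180)],.018,130,220,4.5)
u('jig base corners +x-y,-x-y, -x+y',[(694,37),(713,240),(63,274)],.01,190,140,5)
u('jig block top',[(47,74),(102,76),(107,217),(52,218)],.045,190,140,5)
u('contact top edge',[(149,101),(152,200)],.041,190,140,5)
u('slide face top',[(357,88),(358,188)],.040,190,140,5)
u('knob',[(473,80),(473,172)],.068,190,140,5)
u('tray top',[(105,68),(556,64),(592,382),(120,392)],.022,340,150,6)
u('tester top',[(90,56),(363,75),(325,402),(43,384)],.045,80,165,6)
u('button',[(131,283),(208,283),(170,243),(170,325)],.055,80,165,6)
E
```

```text
packA top
[[0.4692 0.0697]
 [0.4666 0.0406]
 [0.4183 0.0448]
 [0.421  0.074 ]] mean [0.4438 0.0573 0.03  ]
packB top
[[ 0.4526 -0.0252]
 [ 0.4599 -0.0535]
 [ 0.4178 -0.0634]
 [ 0.4091 -0.0363]] mean [ 0.4348 -0.0446  0.03  ]
jar top
[[0.4389 0.1633]
 [0.438  0.1279]
 [0.4574 0.1453]
 [0.4196 0.1449]] mean [0.4385 0.1453 0.042 ]
tin
[[0.4622 0.2732]
 [0.461  0.224 ]
 [0.4859 0.2496]
 [0.4366 0.2481]] mean [0.4614 0.2487 0.018 ]
jig base corners +x-y,-x-y, -x+y
[[ 0.6965 -0.1785]
 [ 0.5955 -0.1815]
 [ 0.5863  0.1274]] mean [ 0.6261 -0.0775  0.01  ]
jig block top
[[0.6742 0.1302]
 [0.6727 0.1047]
 [0.6054 0.1024]
 [0.6055 0.1275]] mean [0.6395 0.1162 0.045 ]
contact top edge
[[0.6613 0.0833]
 [0.6139 0.0821]] mean [0.6376 0.0827 0.041 ]
slide face top
[[ 0.6656 -0.0137]
 [ 0.6176 -0.0129]] mean [ 0.6416 -0.0133  0.04  ]
knob
[[ 0.6596 -0.0656]
 [ 0.6168 -0.064 ]] mean [ 0.6382 -0.0648  0.068 ]
tray top
[[ 0.6564 -0.2421]
 [ 0.6538 -0.4208]
 [ 0.5266 -0.4203]
 [ 0.527  -0.2382]] mean [ 0.591  -0.3304  0.022 ]
tester top
[[0.6332 0.3701]
 [0.6232 0.2652]
 [0.4982 0.2748]
 [0.5074 0.3801]] mean [0.5655 0.3225 0.045 ]
button
[[0.5431 0.3453]
 [0.5425 0.3167]
 [0.5579 0.3316]
 [0.5271 0.33  ]] mean [0.5426 0.3309 0.055 ]
```

```bash
python3 -c "
import workcell as w
print([a for a in dir(w) if a[0]!='_']); print(getattr(w,'hold_point_z',None))"
```

```text
['MotionError', 'calibration', 'get_state', 'hand_in', 'hold_point_z', 'read_camera']
0.0187
```

jog_arm --pt "0.025 0.0245 0 0 0 -1.25" --pt "0.025 0.0245 0 0 0 -1.25" --pt "0.025 0.0245 0 0 0 -1.25" --pt "0.025 0.0245 0 0 0 -1.25" --pt "0.025 0.0245 0 0 0 -1.25" --pt "0.025 0.0245 0 0 0 -1.25" --pt "0.025 0.0245 0 0 0 -1.25" --pt "0.025 0.0245 0 0 0 -1.25" --pt "0.025 0.0245 0 0 0 -1.25" --pt "0.025 0.0245 0 0 0 -1.25" --hand 1

```text
clock: 1.1
tcp_pos: [0.3917, -0.3111, 0.231]
orientation: [-0.0, 1.0, 0.014, -0.0]
wrist_force: [-0.0, 0.1, 0.1]
finger_gap: 0.0855
```

jog_arm --pt "0.025 0.0245 0 0 0 0" --pt "0.025 0.0245 0 0 0 0" --pt "0.025 0.0245 0 0 0 0" --pt "0.025 0.0245 0 0 0 0" --pt "0.025 0.0245 0 0 0 0" --pt "0.025 0.0245 0 0 0 0" --pt "0.025 0.0245 0 0 0 0" --pt "0.025 0.0245 0 0 0 0" --pt "0.025 0.0245 0 0 0 0" --pt "0.025 0.0245 0 0 0 0"

```text
clock: 2.1
tcp_pos: [0.6417, -0.0663, 0.2307]
orientation: [-0.0, 1.0, 0.015, -0.0]
wrist_force: [0.3, 0.7, 0.4]
finger_gap: 0.0856
```

```bash
python3 - <<'E'
from h import *
c=calibration('wrist');snap('wrist','w1',None,1.5)
T=np.array(c['world_to_cam']);print(-T[:3,:3].T@T[:3,3],T[:3,:3].round(3),c['K'])
print(proj('wrist',[[.6426,-.0665,.068],[.6383,.0795,.041]])*1.5)
E
```

```text
[ 0.70797009 -0.06537418  0.37328539] [[ 0.03  -1.    -0.001]
 [-0.964 -0.029  0.266]
 [-0.266 -0.007 -0.964]] [[288.55142587   0.         256.9312542 ]
 [  0.         288.55142587 189.69629837]
 [  0.           0.           1.        ]]
[[390.2757886  264.38562755]
 [203.12736537 256.01087354]]
```

View pics/w1.png

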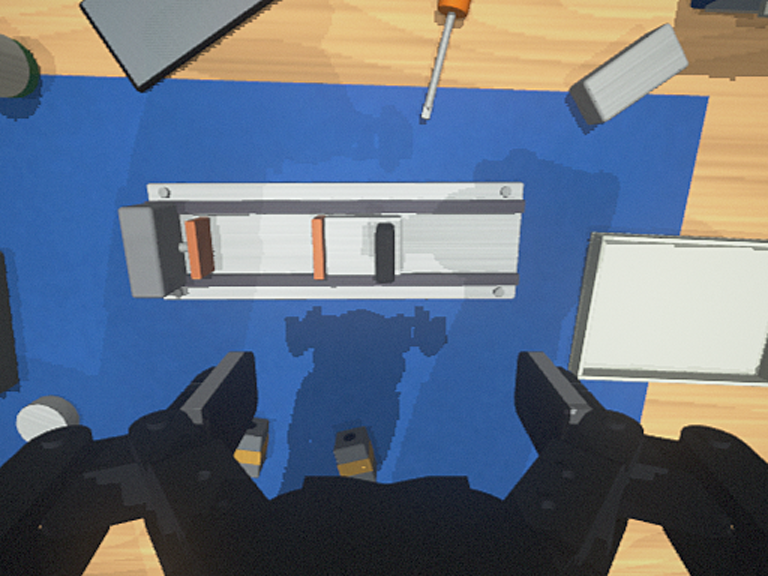

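```bash
python3 - <<'E'
import cv2
im=cv2.imread('pics/raw_w1.png')
cv2.imwrite('pics/w1z.png',cv2.resize(im[110:210,70:360],None,fx=2.7,fy=2.7,interpolation=cv2.INTER_CUBIC))
E
```

```text
(no output)
```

View pics/w1z.png

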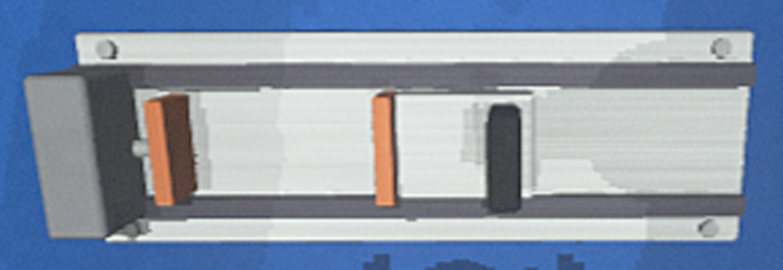

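```bash
python3 - <<'E'
from h import *
def u(l,px,z,x0=70,y0=110,s=2.7):
    P=unp('wrist',[(x0+(a+.5)/s-.5,y0+(b+.5)/s-.5) for a,b in px],z); print(l,P[:,:2].round(4).tolist(), P.mean(0).round(4))
u('base +x+y,+x-y,-x-y',[(76,34),(752,33),(739,240)],.01)
u('knob top',[(487,113),(520,113),(520,212),(488,210)],.068)
u('slide face top',[(375,97),(377,205)],.04)
u('contact top',[(147,100),(158,205)],.041)
E
```

```text
base +x+y,+x-y,-x-y [[0.6906, 0.1341], [0.7013, -0.1725], [0.6034, -0.1777]] [ 0.6651 -0.072   0.01  ]
knob top [[0.669, -0.0548], [0.6694, -0.0677], [0.6293, -0.0693], [0.6297, -0.0563]] [ 0.6493 -0.062   0.068 ]
slide face top [[0.6703, -0.0064], [0.6229, -0.0068]] [ 0.6466 -0.0066  0.04  ]
contact top [[0.6659, 0.0903], [0.6199, 0.0895]] [0.6429 0.0899 0.041 ]
```

jog_arm --pt "0.003 0.002 -0.02 0 0 0" --pt "0 0 -0.03 0 0 0" --pt "0 0 -0.03 0 0 0" --pt "0 0 -0.03 0 0 0" --pt "0 0 -0.02 0 0 0" --pt "0 0 -0.01 0 0 0" --pt "0 0 0 0 0 0" --pt "0 0 0 0 0 0" --pt "0 0 0 0 0 0" --pt "0 0 0 0 0 0"

```text
clock: 3.15
tcp_pos: [0.645, -0.0657, 0.0928]
orientation: [0.0, 1.0, 0.015, 0.001]
wrist_force: [0.4, -0.5, 0.4]
finger_gap: 0.0852
```

```bash
python3 - <<'E'
from h import *
print(get_state()['tcp_pos']);snap('wrist','w2',None,1.5)
E
```

```text
[ 0.64497397 -0.0657258   0.09280421]
```

View pics/w2.png

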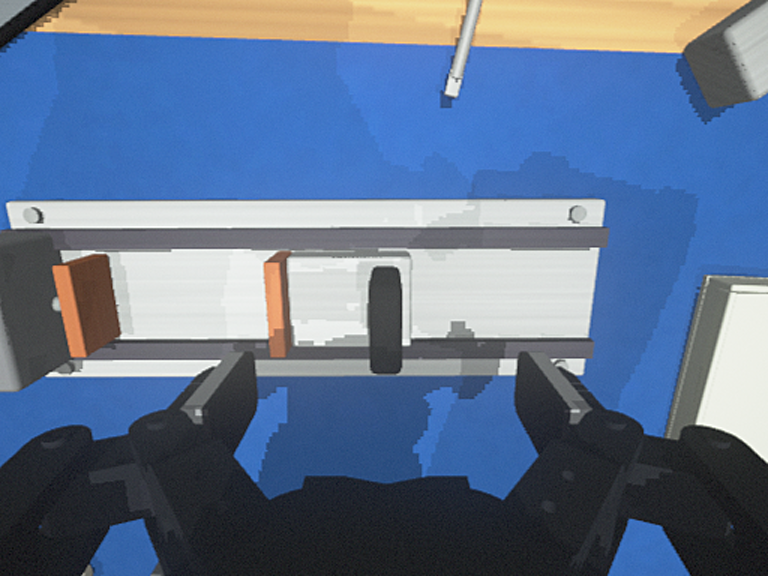

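jog_arm --pt "0 0 -0.02 0 0 0" --pt "0 0 -0.02 0 0 0" --pt "0 0 -0.014 0 0 0" --pt "0 0 0 0 0 0" --pt "0 0 0 0 0 0" --pt "0 0 0 0 0 0" --pt "0 0 0 0 0 0" --pt "0 0 0 0 0 0" --pt "0 0 0 0 0 0" --pt "0 0 0 0 0 0"

```text
clock: 4.2
tcp_pos: [0.6441, -0.0655, 0.0376]
orientation: [0.0, 1.0, 0.015, 0.0]
wrist_force: [0.1, -0.2, -0.7]
finger_gap: 0.0852
```

jog_arm --pt "0 0 0 0 0 0" --pt "0 0 0 0 0 0" --pt "0 0 0 0 0 0" --pt "0 0 0 0 0 0" --pt "0 0 0 0 0 0" --pt "0 0 0 0 0 0" --pt "0 0 0 0 0 0" --pt "0 0 0 0 0 0" --pt "0 0 0 0 0 0" --pt "0 0 0 0 0 0" --hand 0 --force 40

```text
clock: 5.2
tcp_pos: [0.644, -0.0655, 0.0374]
orientation: [0.0, 1.0, 0.015, -0.0]
wrist_force: [-1.6, -0.9, 1.3]
finger_gap: 0.0131
```

jog_arm --pt "0.0001 -0.005 0 0 0 0" --pt "0.0002 -0.005 0 0 0 0" --pt "0.0001 -0.005 0 0 0 0" --pt "0.0002 -0.005 0 0 0 0" --pt "0.0001 -0.005 0 0 0 0" --pt "0.0002 -0.005 0 0 0 0" --pt "0.0001 -0.005 0 0 0 0" --pt "0.0002 -0.005 0 0 0 0" --pt "0.0001 -0.005 0 0 0 0" --pt "0.0002 -0.005 0 0 0 0"

```text
clock: 6.2
tcp_pos: [0.6456, -0.1138, 0.0374]
orientation: [-0.002, 1.0, 0.016, 0.0]
wrist_force: [0.3, 5.7, 2.9]
finger_gap: 0.0134
```

jog_arm --pt "0 -0.001 0 0 0 0" --pt "0 -0.001 0 0 0 0" --pt "0 -0.001 0 0 0 0" --pt "0 -0.001 0 0 0 0" --pt "0 0 0 0 0 0" --pt "0 0 0 0 0 0" --pt "0 0 0 0 0 0" --pt "0 0 0 0 0 0" --pt "0 0 0 0 0 0" --pt "0 0 0 0 0 0"

```text
clock: 7.2
tcp_pos: [0.6458, -0.118, 0.0374]
orientation: [-0.001, 1.0, 0.015, 0.0]
wrist_force: [1.5, 5.6, 2.7]
finger_gap: 0.0134
```

jog_arm --pt "0 -0.001 0 0 0 0" --pt "0 -0.001 0 0 0 0" --pt "0 -0.001 0 0 0 0" --pt "0 -0.001 0 0 0 0" --pt "0 0 0 0 0 0" --pt "0 0 0 0 0 0" --pt "0 0 0 0 0 0" --pt "0 0 0 0 0 0" --pt "0 0 0 0 0 0" --pt "0 0 0 0 0 0"

```text
clock: 8.2
tcp_pos: [0.6459, -0.122, 0.0374]
orientation: [-0.001, 1.0, 0.015, 0.0]
wrist_force: [0.6, 6.1, 1.5]
finger_gap: 0.0135
```

jog_arm --pt "0 -0.001 0 0 0 0" --pt "0 -0.001 0 0 0 0" --pt "0 -0.001 0 0 0 0" --pt "0 0 0 0 0 0" --pt "0 0 0 0 0 0" --pt "0 0 0 0 0 0" --pt "0 0 0 0 0 0" --pt "0 0 0 0 0 0" --pt "0 0 0 0 0 0" --pt "0 0 0 0 0 0"

```text
clock: 9.2
tcp_pos: [0.6458, -0.1225, 0.0373]
orientation: [-0.003, 1.0, 0.016, 0.0]
wrist_force: [1.6, 12.6, 2.6]
finger_gap: 0.0134
```

jog_arm --pt "0 0 0 0 0 0" --pt "0 0 0 0 0 0" --pt "0 0 0.01 0 0 0" --pt "0 0 0.025 0 0 0" --pt "0 0 0.025 0 0 0" --pt "0 0 0.03 0 0 0" --pt "0 0 0.03 0 0 0" --pt "-0.02 0.02 0 0 0 0" --pt "-0.03 0.03 0 0 0 -1.7" --pt "-0.03 0.03 0 0 0 -1" --hand 0.8

```text
clock: 10.2
tcp_pos: [0.5652, -0.0468, 0.1583]
orientation: [0.0, 1.0, -0.01, 0.001]
wrist_force: [0.4, 0.2, -0.6]
finger_gap: 0.0684
```

jog_arm --pt "-0.03 0.03 0 0 0 -1" --pt "-0.03 0.03 0 0 0 -1" --pt "-0.03 0.03 0 0 0 -1" --pt "-0.03 0.01 0 0 0 -1" --pt "0 0 0 0 0 0" --pt "0 0 0 0 0 0" --pt "0 0 0 0 0 0" --pt "0 0 0 0 0 0" --pt "0 0 0 0 0 0" --pt "0 0 0 0 0 0"

```text
clock: 11.2
tcp_pos: [0.4454, 0.0462, 0.1571]
orientation: [-0.003, 0.999, -0.04, -0.0]
wrist_force: [0.4, 0.2, -0.1]
finger_gap: 0.0682
```

```bash
python3 - <<'E'
from h import *
print(get_state()['tcp_pos']);snap('wrist','w3',None,1.5);snap('top','t3',None,1.5)
E
```

```text
[0.44538396 0.04616144 0.15711139]
```

View pics/w3.png

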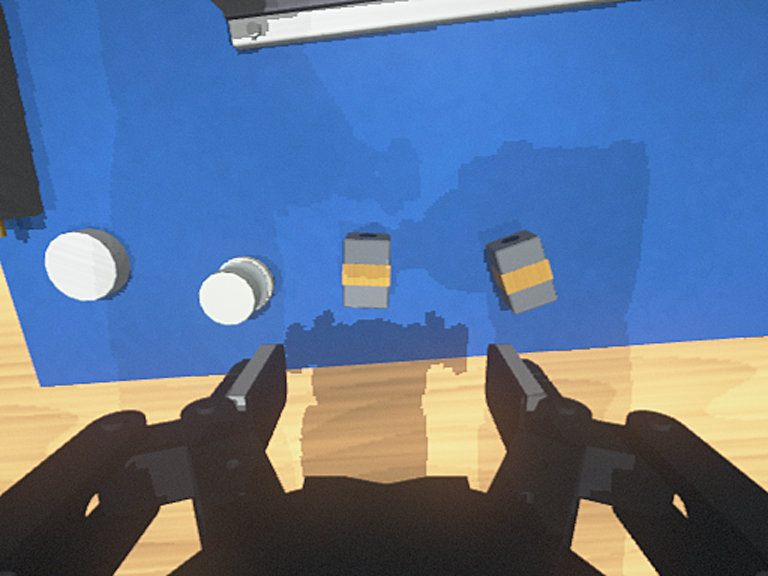

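View pics/t3.png

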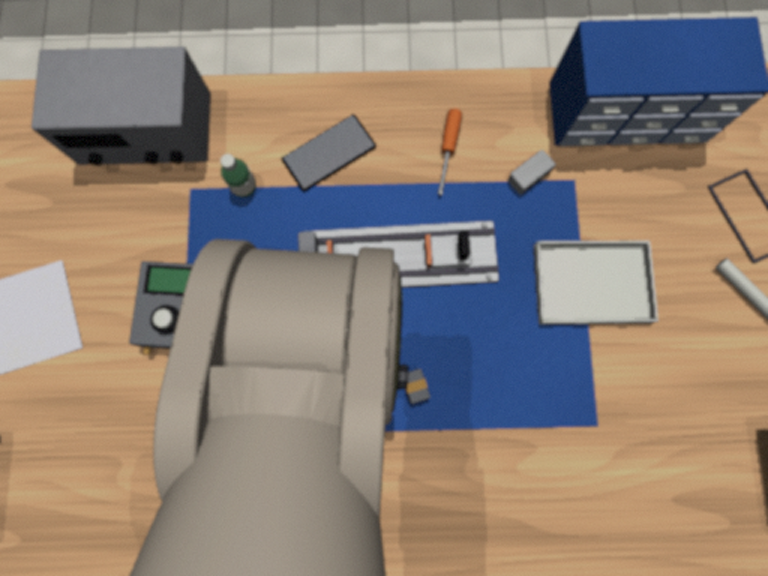

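```bash
python3 - <<'E'
from h import *
P=unp('wrist',np.array([(344,241),(391,241),(389,308),(343,306)])/1.5,.03);print(P.round(4),P.mean(0))
P=unp('wrist',np.array([(491,252),(538,233),(556,297),(511,314)])/1.5,.03);print(P.round(4),P.mean(0))
print(unp('wrist',np.array([(228,298)])/1.5,.042),unp('wrist',np.array([(80,265)])/1.5,.018))
E
```

```text
[[0.4675 0.0704 0.03  ]
 [0.4652 0.0409 0.03  ]
 [0.4211 0.0456 0.03  ]
 [0.4248 0.0756 0.03  ]] [0.44465728 0.0581352  0.03      ]
[[ 0.4533 -0.0216  0.03  ]
 [ 0.4631 -0.0509  0.03  ]
 [ 0.4203 -0.0632  0.03  ]
 [ 0.4108 -0.0341  0.03  ]] [ 0.43686246 -0.04243351  0.03      ]
[[0.43937483 0.14505034 0.042     ]] [[0.4632299  0.24995951 0.018     ]]
```

jog_arm --pt "-0.001 0.012 -0.021 0 0 -1" --pt "0 0 -0.03 0 0 0" --pt "0 0 -0.03 0 0 0" --pt "0 0 -0.03 0 0 0" --pt "0 0 -0.02 0 0 0" --pt "0 0 -0.01 0 0 0" --pt "0 0 -0.01 0 0 0" --pt "0 0 0 0 0 0" --pt "0 0 0 0 0 0" --pt "0 0 0 0 0 0"

```text
clock: 12.3
tcp_pos: [0.444, 0.0475, 0.0072]
orientation: [-0.007, 0.999, -0.041, 0.001]
wrist_force: [-0.3, 0.2, -0.9]
finger_gap: 0.0683
```

jog_arm --pt "0 0 0 0 0 0" --pt "0 0 0 0 0 0" --pt "0 0 0 0 0 0" --pt "0 0 0 0 0 0" --pt "0 0 0 0 0 0" --pt "0 0 0 0 0 0" --pt "0 0 0 0 0 0" --pt "0 0 0 0 0 0" --pt "0 0 0 0 0 0" --pt "0 0 0 0 0 0" --hand 0 --force 40

```text
clock: 13.3
tcp_pos: [0.4436, 0.0477, 0.007]
orientation: [-0.007, 0.999, -0.041, 0.001]
wrist_force: [-0.5, 1.9, 6.1]
finger_gap: 0.0293
```

```bash
python3 - <<'E'
from h import *
s=get_state();print(s['joint_pos'],s['tcp_pos'],s['orientation'],s['wrist_force'],s['ft_torque']);snap('wrist','w4',None,1.5);snap('scene','s4',None,1.5)
E
```

```text
[-0.08320957  0.27033409 -0.62612221  0.67312562  0.01459486  3.14058059] [0.44361422 0.04767581 0.0070486 ] [-7.26533079e-03  9.99128959e-01 -4.10816526e-02  9.13853107e-04] [-0.53659696  1.92206893  6.10831844] [0.25887145 0.12412206 0.03325412]
```

View pics/w4.png

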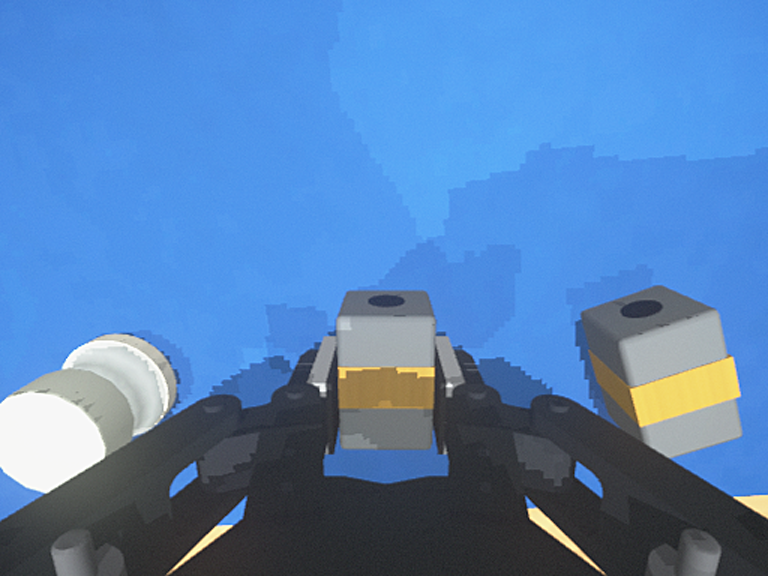

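View pics/s4.png

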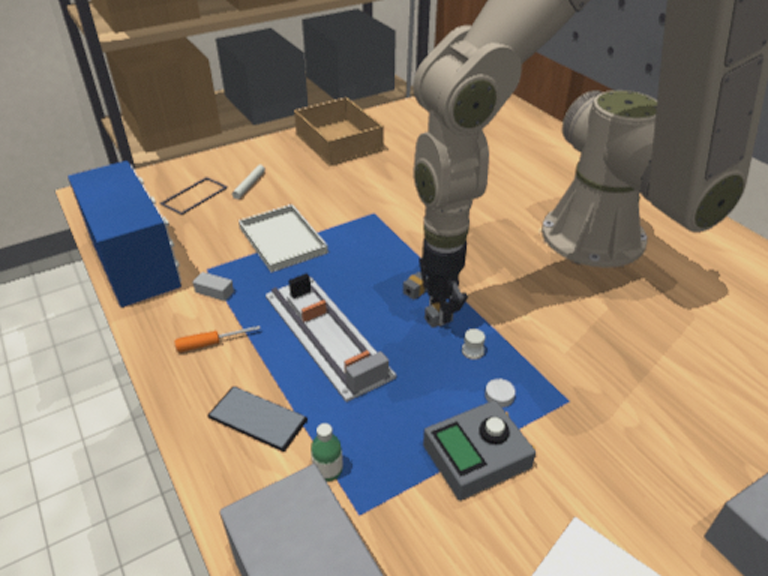

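jog_arm --pt "0 0 0.01 0 0 0" --pt "0 0 0.02 0 0 0" --pt "0 0 0.03 0 0 0" --pt "0 0 0.03 0 0 1" --pt "0.01 -0.002 0.01 0 0 2" --pt "0.02 -0.005 0 0 0 2" --pt "0.03 0 0 0 0 1.4" --pt "0.03 0 0 0 0 0" --pt "0.03 0 0 0 0 0" --pt "0.03 0 0 0 0 0"

```text
clock: 14.4
tcp_pos: [0.5939, 0.0403, 0.1068]
orientation: [-0.007, 1.0, 0.015, -0.0]
wrist_force: [0.3, -0.4, -0.3]
finger_gap: 0.0295
```

jog_arm --pt "0.03 0 0 0 0 0" --pt "0.018 0 0 0 0 0" --pt "0 0 -0.01 0 0 0" --pt "0 0 -0.01 0 0 0" --pt "0 0 -0.01 0 0 0" --pt "0 0 0 0 0 0" --pt "0 0 0 0 0 0" --pt "0 0 0 0 0 0" --pt "0 0 0 0 0 0" --pt "0 0 0 0 0 0"

```text
clock: 15.4
tcp_pos: [0.6413, 0.0405, 0.0769]
orientation: [-0.007, 1.0, 0.015, 0.0]
wrist_force: [-0.9, -1.1, -1.0]
finger_gap: 0.0292
```

```bash
python3 - <<'E'
from h import *
s=get_state();print(s['joint_pos'],s['tcp_pos'],s['orientation'],s['finger_gap']);snap('wrist','w5',None,1.5)
E
```

```text
[-0.06838399  0.52176955 -0.02417812  1.0253104   0.01415683  3.0439072 ] [0.64133497 0.04052158 0.07693155] [-7.07311767e-03  9.99867628e-01  1.46482035e-02  3.57001309e-04] 0.02916509020055494
```

View pics/w5.png

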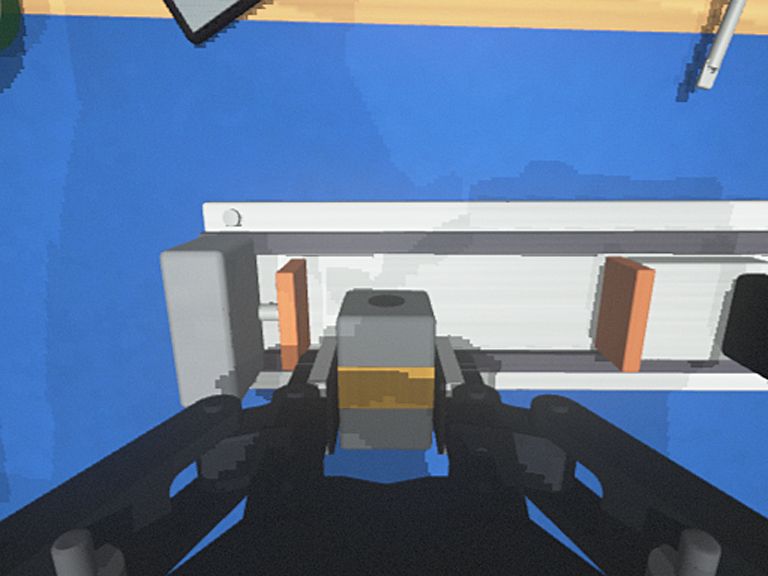

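```bash
python3 - <<'E'
from h import *
print('rail +26 inner',unp('wrist',np.array([(320,253),(560,254)])/1.5,.016).round(4))
print('rail -36 outer',unp('wrist',np.array([(520,372.)])/1.5,.016).round(4))
P=unp('wrist',np.array([(338,317),(434,317),(432,449),(341,449)])/1.5,.10);print('pack',P.round(4),P.mean(0))
P=unp('wrist',np.array([(278,270),(283,368)])/1.5,.041);print('contact',P.round(4),P.mean(0))
E
python3 - <<'E'
import cv2
im=cv2.imread('pics/raw_w5.png')
cv2.imwrite('pics/w5z.png',cv2.resize(im[145:310,150:400],None,fx=3,fy=3,interpolation=cv2.INTER_CUBIC))
E
```

```text
rail +26 inner [[ 0.6662  0.0725  0.016 ]
 [ 0.6694 -0.0418  0.016 ]]
rail -36 outer [[ 0.6073 -0.0297  0.016 ]]
pack [[0.6643 0.0538 0.1   ]
 [0.6653 0.0257 0.1   ]
 [0.6207 0.0237 0.1   ]
 [0.6196 0.0528 0.1   ]] [0.64247403 0.03899786 0.1       ]
contact [[0.6633 0.0864 0.041 ]
 [0.6177 0.0858 0.041 ]] [0.6404914  0.08614166 0.041     ]
```

View pics/w5z.png

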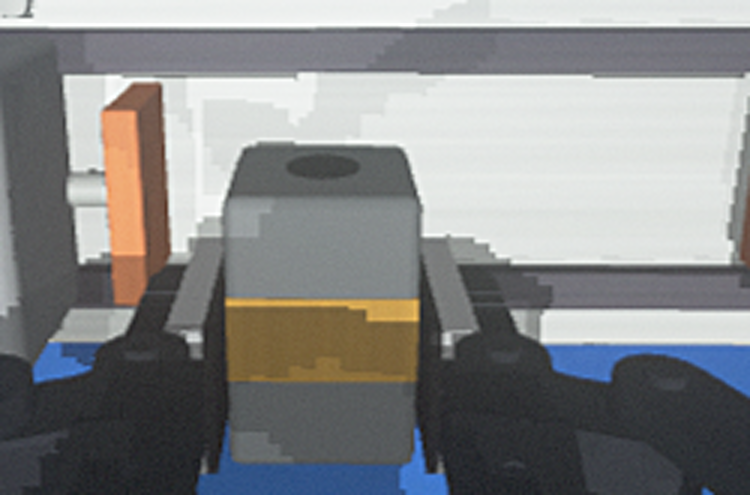

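jog_arm --pt "-0.001 0 0 -0.8 0 0" --pt "0 0 -0.015 0 0 0" --pt "0 0 -0.015 0 0 0" --pt "0 0 -0.01 0 0 0" --pt "0 0 -0.01 0 0 0" --pt "0 0 -0.005 0 0 0" --pt "0 0 -0.0025 0 0 0" --pt "0 0 0 0 0 0" --pt "0 0 0 0 0 0" --pt "0 0 0 0 0 0"

```text
clock: 16.45
tcp_pos: [0.6405, 0.0405, 0.0195]
orientation: [-0.0, 1.0, 0.015, 0.0]
wrist_force: [0.1, 0.5, -0.5]
finger_gap: 0.0294
```

```bash
python3 - <<'E'
from h import *
s=get_state();print(s['wrist_force'],s['tcp_pos'],s['orientation'],s['finger_gap']);snap('wrist','w6',None,1.5)
E
```

```text
[ 0.11627783  0.46957144 -0.53624953] [0.64053251 0.04046989 0.0194594 ] [-8.99440078e-05  9.99893204e-01  1.46111515e-02  2.93117229e-04] 0.02943909627216275
```

View pics/w6.png

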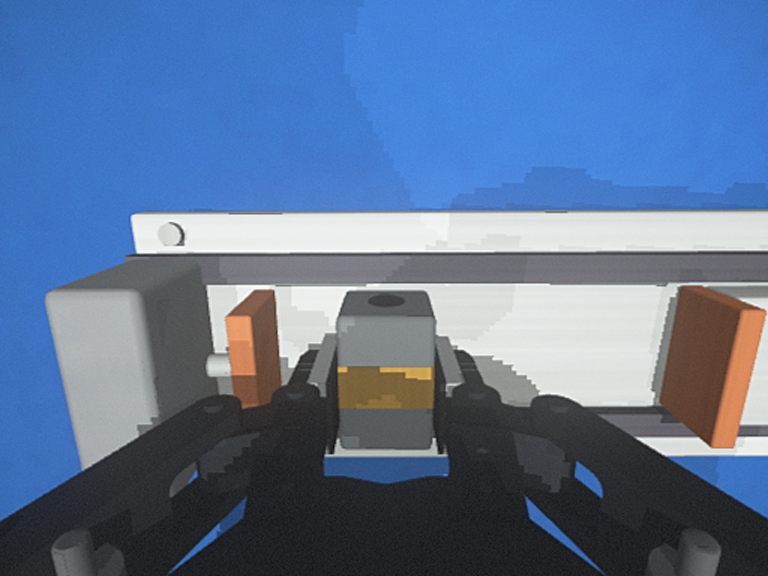

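jog_arm --pt "0 0 -0.001 0 0 0" --pt "0 0 -0.001 0 0 0" --pt "0 0 0 0 0 0" --pt "0 0 0 0 0 0" --pt "0 0 0 0 0 0" --pt "0 0 0 0 0 0" --pt "0 0 0 0 0 0" --pt "0 0 0 0 0 0" --pt "0 0 0 0 0 0" --pt "0 0 0 0 0 0"

```text
clock: 17.5
tcp_pos: [0.6402, 0.0405, 0.0172]
orientation: [-0.0, 1.0, 0.015, 0.0]
wrist_force: [-0.9, -0.1, 5.7]
finger_gap: 0.0294
```

jog_arm --pt "0 0 0 0 0 0" --pt "0 0 0 0 0 0" --pt "0 0 0 0 0 0" --pt "0 0 0 0 0 0" --pt "0 0 0 0 0 0" --pt "0 0 0.01 0 0 0" --pt "0 0 0.02 0 0 0" --pt "0 0 0.03 0 0 0" --pt "0 0 0.03 0 0 0" --pt "0 0 0.01 0 0 0" --hand 0.5

```text
clock: 18.5
tcp_pos: [0.6422, 0.0405, 0.1213]
orientation: [0.0, 1.0, 0.015, 0.003]
wrist_force: [0.4, -0.6, -0.4]
finger_gap: 0.0424
```

jog_arm --pt "-0.015 -0.005 0.01 0 0 0" --pt "-0.03 -0.012 0.01 0 0 2" --pt "-0.03 -0.012 0.01 0 0 2.3" --pt "-0.03 -0.015 0 0 0 3" --pt "-0.03 -0.015 0 0 0 3" --pt "-0.03 -0.015 0 0 0 3" --pt "-0.03 -0.01 0 0 0 0" --pt "-0.01 0 0 0 0 0" --pt "0 0 0 0 0 0" --pt "0 0 0 0 0 0" --hand 0.8

```text
clock: 19.5
tcp_pos: [0.4363, -0.0435, 0.1472]
orientation: [0.0, 0.991, 0.13, 0.001]
wrist_force: [1.0, 0.2, -0.4]
finger_gap: 0.0681
```

```bash
python3 - <<'E'
from h import *
s=get_state();print(s['joint_pos'],s['tcp_pos'],s['orientation']);snap('wrist','w7',None,1.5);snap('top','t7',None,1.5)
E
```

```text
[-2.83006975e-01  9.67304612e-02 -4.39353096e-01  1.03334947e+00
  3.02732880e-04  2.59715786e+00] [ 0.4363444  -0.04348565  0.14721526] [1.35440796e-04 9.91468839e-01 1.30342064e-01 6.84992985e-04]
```

View pics/w7.png

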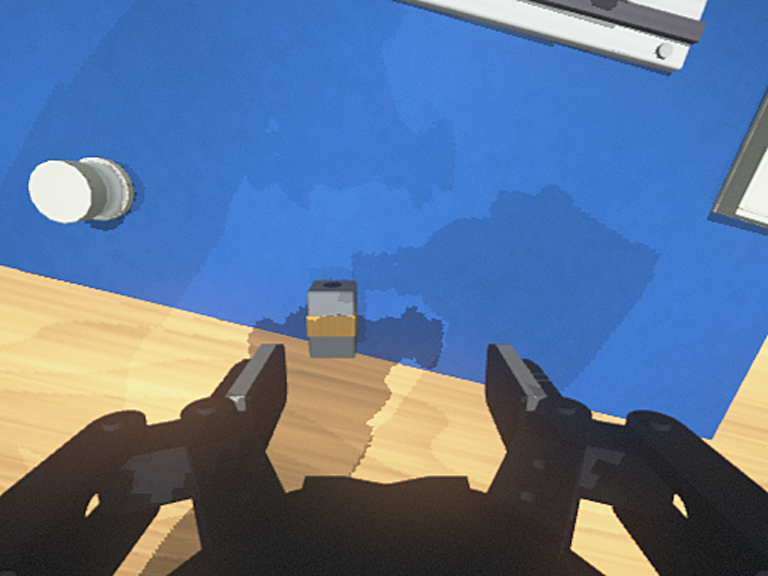

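View pics/t7.png

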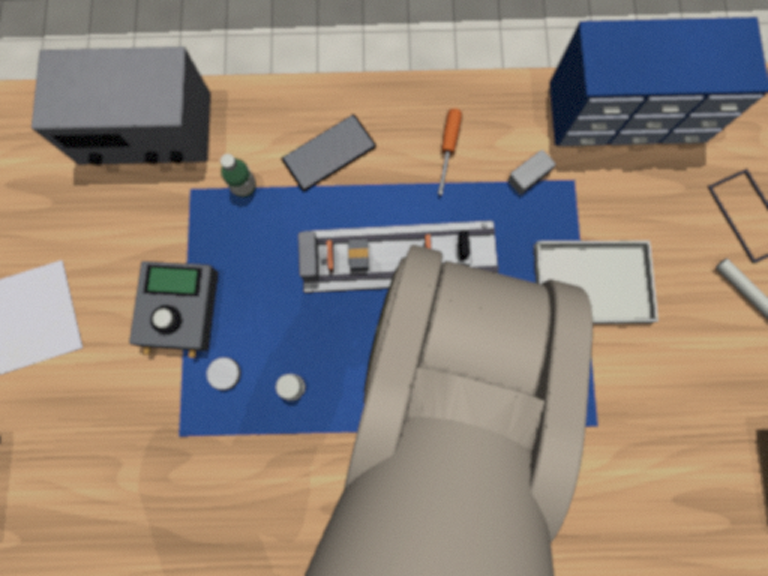

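Pack A lies well in the channel. Pack B has been knocked and is now at about (332,322) in the wrist view.

```bash
python3 - <<'E'
from h import *
P=unp('wrist',np.array([(307,291),(357,291),(355,357),(310,357)])/1.5,.03);print(P.round(4),P.mean(0)); a=(P[0]+P[1]-P[2]-P[3]);print(np.degrees(np.arctan2(a[1],a[0])))
E
```

```text
[[ 0.4148  0.0009  0.03  ]
 [ 0.4229 -0.0293  0.03  ]
 [ 0.3791 -0.0389  0.03  ]
 [ 0.3715 -0.0106  0.03  ]] [ 0.39709395 -0.01948455  0.03      ]
13.555722561581689
```

jog_arm --pt "-0.02 0.012 0 0 0 0" --pt "-0.019 0.012 0 0 0 0" --pt "0 0 -0.03 0 0 -1" --pt "0 0 -0.03 0 0 0" --pt "0 0 -0.03 0 0 0" --pt "0 0 -0.02 0 0 0" --pt "0 0 0 0 0 0" --pt "0 0 0 0 0 0" --pt "0 0 0 0 0 0" --pt "0 0 0 0 0 0"

```text
clock: 20.6
tcp_pos: [0.3974, -0.0197, 0.038]
orientation: [0.0, 0.993, 0.122, 0.001]
wrist_force: [0.5, -0.1, -0.6]
finger_gap: 0.0685
```

```bash
python3 - <<'E'
from h import *
s=get_state();print(s['tcp_pos'],s['orientation']);snap('wrist','w8',None,1.5)
E
```

```text
[ 0.39740064 -0.01974424  0.03795737] [3.52014559e-04 9.92558815e-01 1.21762525e-01 8.72639179e-04]
```

View pics/w8.png

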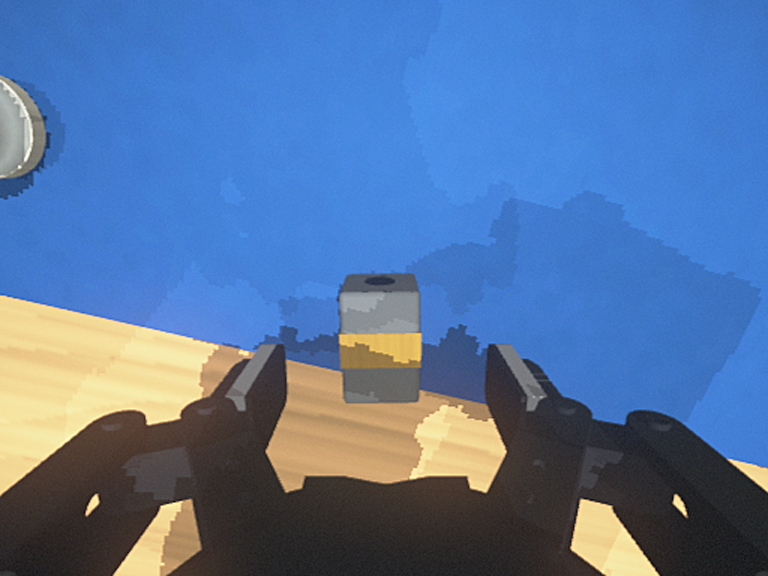

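Well lined up. Next I go down and grip.

jog_arm --pt "0 0 -0.015 0 0 0" --pt "0 0 -0.011 0 0 0" --pt "0 0 -0.005 0 0 0" --pt "0 0 0 0 0 0" --pt "0 0 0 0 0 0" --pt "0 0 0 0 0 0" --pt "0 0 0 0 0 0" --pt "0 0 0 0 0 0" --pt "0 0 0 0 0 0" --pt "0 0 0 0 0 0"

```text
clock: 21.65
tcp_pos: [0.3961, -0.0195, 0.0059]
orientation: [-0.0, 0.993, 0.122, -0.0]
wrist_force: [-0.0, 0.6, -0.5]
finger_gap: 0.0684
```

jog_arm --pt "0 0 0 0 0 0" --pt "0 0 0 0 0 0" --pt "0 0 0 0 0 0" --pt "0 0 0 0 0 0" --pt "0 0 0 0 0 0" --pt "0 0 0 0 0 0" --pt "0 0 0 0 0 0" --pt "0 0 0 0 0 0" --pt "0 0 0 0 0 0" --pt "0 0 0 0 0 0" --hand 0 --force 40

```text
clock: 22.65
tcp_pos: [0.3962, -0.0195, 0.006]
orientation: [-0.0, 0.993, 0.122, -0.0]
wrist_force: [-0.3, 1.4, 5.4]
finger_gap: 0.029
```

jog_arm --pt "0 0 0.01 0 0 0" --pt "0 0 0.02 0 0 0" --pt "0 0 0.03 0 0 0" --pt "0 0 0.03 0 0 0" --pt "0.01 0 0.01 0 0 -2" --pt "0.02 -0.002 0 0 0 -2" --pt "0.03 0 0 0 0 -3" --pt "0.03 0 0 0 0 -3" --pt "0.03 0 0 0 0 -2.3" --pt "0.03 0 0 0 0 0"

```text
clock: 23.65
tcp_pos: [0.5467, -0.0214, 0.1059]
orientation: [-0.0, 1.0, 0.014, -0.001]
wrist_force: [-0.5, -0.7, -1.4]
finger_gap: 0.0292
```

jog_arm --pt "0.03 0 0 0 0 0" --pt "0.03 0 0 0 0 0" --pt "0.026 0 0 0 0 0" --pt "0.01 0 -0.02 0 0 0" --pt "0 0 -0.02 0 0 0" --pt "0 0 -0.02 0 0 0" --pt "0 0 -0.01 0 0 0" --pt "0 0 0 0 0 0" --pt "0 0 0 0 0 0" --pt "0 0 0 0 0 0"

```text
clock: 24.65
tcp_pos: [0.6429, -0.0216, 0.0372]
orientation: [0.0, 1.0, 0.015, 0.001]
wrist_force: [-0.8, 0.3, -1.0]
finger_gap: 0.0293
```

```bash
python3 - <<'E'
from h import *
s=get_state();print(s['tcp_pos'],s['orientation'],s['finger_gap']);snap('wrist','w9',None,1.5)
E
```

```text
[ 0.64290505 -0.02164771  0.03721837] [6.55272848e-05 9.99892813e-01 1.46212276e-02 7.60453401e-04] 0.02925995517201026
```

View pics/w9.png

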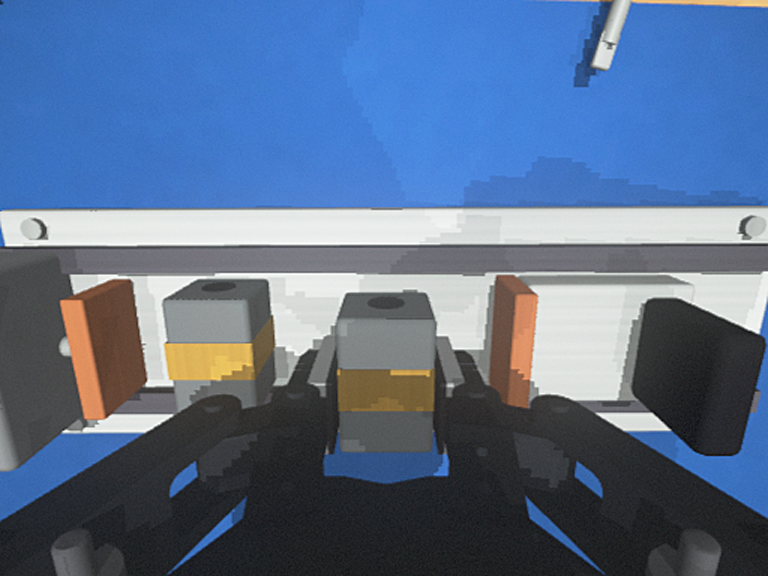

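```bash
python3 - <<'E'
from h import *
print('B',unp('wrist',np.array([(338,319),(435,319),(433,451),(341,451)])/1.5,.061).round(4))
print('A',unp('wrist',np.array([(163,299),(270,297)])/1.5,.04).round(4))
print('slide',unp('wrist',np.array([(497,297),(522,297)])/1.5,.04).round(4))
print('rail26',unp('wrist',np.array([(300,272),(460,272)])/1.5,.016).round(4))
E
```

```text
B [[ 0.6656 -0.0081  0.061 ]
 [ 0.6664 -0.0364  0.061 ]
 [ 0.6219 -0.0384  0.061 ]
 [ 0.621  -0.0091  0.061 ]]
A [[0.6634 0.0533 0.04  ]
 [0.6652 0.0171 0.04  ]]
slide [[ 0.6674 -0.0596  0.04  ]
 [ 0.6676 -0.0681  0.04  ]]
rail26 [[ 0.6682  0.0115  0.016 ]
 [ 0.67   -0.0509  0.016 ]]
```

jog_arm --pt "-0.0005 0 -0.008 0 0 0" --pt "0 0 -0.006 0 0 0" --pt "0 0 -0.004 0 0 0" --pt "0 0 -0.002 0 0 0" --pt "0 0 -0.0005 0 0 0" --pt "0 0 0 0 0 0" --pt "0 0 0 0 0 0" --pt "0 0 0 0 0 0" --pt "0 0 0 0 0 0" --pt "0 0 0 0 0 0"

```text
clock: 25.7
tcp_pos: [0.6409, -0.0214, 0.016]
orientation: [-0.0, 1.0, 0.015, -0.001]
wrist_force: [-4.3, 0.5, 6.6]
finger_gap: 0.0292
```

jog_arm --pt "0 0 0 0 0 0" --pt "0 0 0 0 0 0" --pt "0 0 0 0 0 0" --pt "0 0 0 0 0 0" --pt "0 0 0 0 0 0" --pt "0 0 0.01 0 0 0" --pt "0 0 0.02 0 0 0" --pt "0 0 0.03 0 0 0" --pt "0 0 0.03 0 0 0" --pt "0 0 0.01 0 0 0" --hand 0.5

```text
clock: 26.7
tcp_pos: [0.6437, -0.0218, 0.1198]
orientation: [0.0, 1.0, 0.015, 0.003]
wrist_force: [0.5, 0.1, 0.3]
finger_gap: 0.0428
```

```bash
python3 - <<'E'
from h import *
s=get_state();print(s['tcp_pos'],s['orientation'],s['finger_gap']);snap('wrist','w10',None,1.5)
E
```

```text
[ 0.64368899 -0.02176244  0.11977469] [3.84234573e-04 9.99888235e-01 1.46785694e-02 2.81243993e-03] 0.04282688918882763
```

View pics/w10.png

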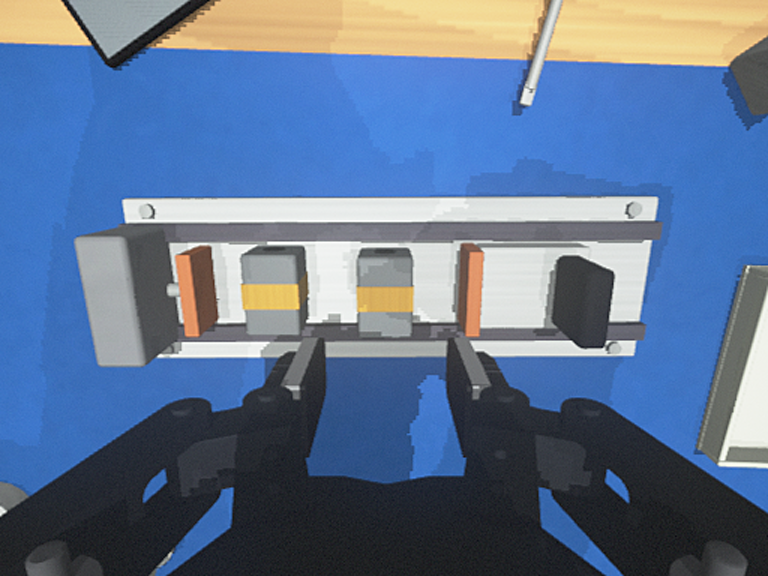

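jog_arm --pt "0.002 -0.02 0 0 0 0" --pt "0 -0.03 0 0 0 0" --pt "0 -0.03 0 0 0 0" --pt "0 -0.0205 0 0 0 0" --pt "0 0 -0.02 0 0 0" --pt "0 0 -0.02 0 0 0" --pt "0 0 -0.02 0 0 0" --pt "0 0 -0.02 0 0 0" --pt "0 0 0 0 0 0" --pt "0 0 0 0 0 0"

```text
clock: 27.75
tcp_pos: [0.6427, -0.1217, 0.0345]
orientation: [-0.0, 1.0, 0.015, -0.001]
wrist_force: [0.4, -0.7, -0.1]
finger_gap: 0.043
```

jog_arm --pt "0 0 0 0 0 0" --pt "0 0 0 0 0 0" --pt "0 0 0 0 0 0" --pt "0 0 0 0 0 0" --pt "0 0 0 0 0 0" --pt "0 0 0 0 0 0" --pt "0 0 0 0 0 0" --pt "0 0 0 0 0 0" --pt "0 0 0 0 0 0" --pt "0 0 0 0 0 0" --hand 0 --force 60

```text
clock: 28.75
tcp_pos: [0.6445, -0.1223, 0.0368]
orientation: [0.0, 1.0, 0.015, 0.001]
wrist_force: [-1.2, -0.4, 6.6]
finger_gap: 0.0134
```

jog_arm --pt "-0.0001 0.004 0 0 0 0" --pt "-0.0001 0.004 0 0 0 0" --pt "-0.0001 0.004 0 0 0 0" --pt "-0.0001 0.004 0 0 0 0" --pt "-0.0001 0.004 0 0 0 0" --pt "-0.0001 0.004 0 0 0 0" --pt "-0.0001 0.004 0 0 0 0" --pt "-0.0001 0.004 0 0 0 0" --pt "-0.0001 0.004 0 0 0 0" --pt "-0.0001 0.004 0 0 0 0"

```text
clock: 29.75
tcp_pos: [0.6432, -0.0842, 0.0368]
orientation: [0.002, 1.0, 0.014, 0.001]
wrist_force: [-2.6, -7.0, 6.5]
finger_gap: 0.0131
```

jog_arm --pt "-0.0001 0.004 0 0 0 0" --pt "-0.0001 0.004 0 0 0 0" --pt "-0.0001 0.004 0 0 0 0" --pt "-0.0001 0.004 0 0 0 0" --pt "-0.0001 0.004 0 0 0 0" --pt "-0.0001 0.004 0 0 0 0" --pt "-0.0001 0.004 0 0 0 0" --pt "-0.0001 0.004 0 0 0 0" --pt "-0.0001 0.004 0 0 0 0" --pt "-0.0001 0.004 0 0 0 0"

```text
clock: 30.75
tcp_pos: [0.6419, -0.0443, 0.0368]
orientation: [0.002, 1.0, 0.014, 0.0]
wrist_force: [-3.9, -7.1, 7.2]
finger_gap: 0.013
```

```bash
python3 - <<'E'
from h import *
s=get_state();print(s['tcp_pos'],s['orientation'],s['wrist_force']);snap('wrist','w11',None,1.5)
E
```

```text
[ 0.64190399 -0.0443334   0.03679443] [1.97514122e-03 9.99901865e-01 1.38656604e-02 3.18937101e-04] [-3.9236889  -7.1186835   7.24173458]
```

View pics/w11.png

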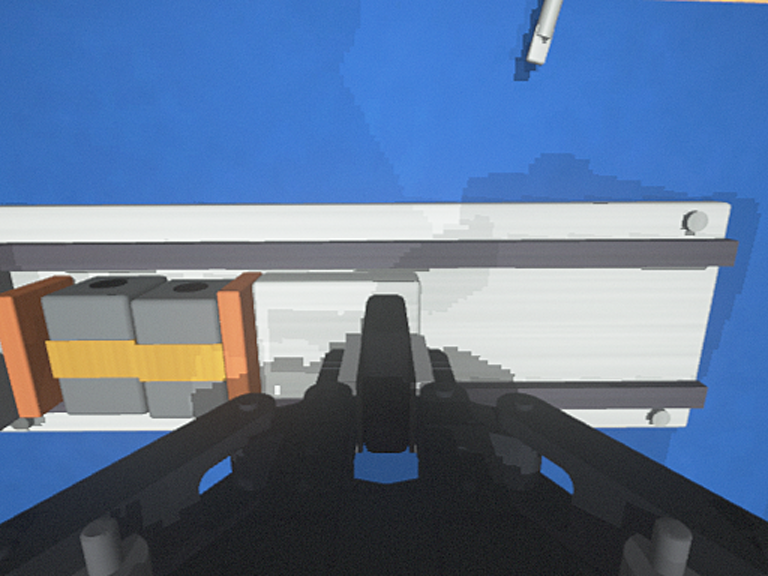

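jog_arm --pt "0 0.002 0 0 0 0" --pt "-0.0001 0.002 0 0 0 0" --pt "0 0.002 0 0 0 0" --pt "-0.0001 0.002 0 0 0 0" --pt "0 0.002 0 0 0 0" --pt "-0.0001 0.001 0 0 0 0" --pt "0 0 0 0 0 0" --pt "0 0 0 0 0 0" --pt "0 0 0 0 0 0" --pt "0 0 0 0 0 0"

```text
clock: 31.8
tcp_pos: [0.6415, -0.0334, 0.0368]
orientation: [0.002, 1.0, 0.014, 0.0]
wrist_force: [-3.3, -8.8, 7.0]
finger_gap: 0.0126
```

jog_arm --pt "0 0.001 0 0 0 0" --pt "0 0.001 0 0 0 0" --pt "0 0 0 0 0 0" --pt "0 0 0 0 0 0" --pt "0 0 0 0 0 0" --pt "0 0 0 0 0 0" --pt "0 0 0 0 0 0" --pt "0 0 0 0 0 0" --pt "0 0 0 0 0 0" --pt "0 0 0 0 0 0"

```text
clock: 32.8
tcp_pos: [0.6414, -0.0318, 0.0368]
orientation: [0.002, 1.0, 0.014, 0.0]
wrist_force: [-3.3, -8.3, 6.9]
finger_gap: 0.0132
```

jog_arm --pt "0 0.001 0 0 0 0" --pt "0 0 0 0 0 0" --pt "0 0 0 0 0 0" --pt "0 0 0 0 0 0" --pt "0 0 0 0 0 0" --pt "0 0 0 0 0 0" --pt "0 0 0 0 0 0" --pt "0 0 0 0 0 0" --pt "0 0 0 0 0 0" --pt "0 0 0 0 0 0"

```text
clock: 33.8
tcp_pos: [0.6415, -0.0309, 0.0368]
orientation: [0.002, 1.0, 0.014, 0.0]
wrist_force: [-3.7, -10.0, 6.8]
finger_gap: 0.0132
```

jog_arm --pt "0 0.001 0 0 0 0" --pt "0 0 0 0 0 0" --pt "0 0 0 0 0 0" --pt "0 0 0 0 0 0" --pt "0 0 0 0 0 0" --pt "0 0 0 0 0 0" --pt "0 0 0 0 0 0" --pt "0 0 0 0 0 0" --pt "0 0 0 0 0 0" --pt "0 0 0 0 0 0"

```text
clock: 34.8
tcp_pos: [0.6414, -0.0301, 0.0368]
orientation: [0.002, 1.0, 0.014, 0.0]
wrist_force: [-2.8, -9.1, 7.1]
finger_gap: 0.0132
```

jog_arm --pt "0 0.001 0 0 0 0" --pt "0 0 0 0 0 0" --pt "0 0 0 0 0 0" --pt "0 0 0 0 0 0" --pt "0 0 0 0 0 0" --pt "0 0 0 0 0 0" --pt "0 0 0 0 0 0" --pt "0 0 0 0 0 0" --pt "0 0 0 0 0 0" --pt "0 0 0 0 0 0"

```text
clock: 35.8
tcp_pos: [0.6414, -0.0292, 0.0368]
orientation: [0.003, 1.0, 0.014, 0.0]
wrist_force: [-2.7, -10.3, 6.5]
finger_gap: 0.0131
```

jog_arm --pt "0 0.001 0 0 0 0" --pt "0 0 0 0 0 0" --pt "0 0 0 0 0 0" --pt "0 0 0 0 0 0" --pt "0 0 0 0 0 0" --pt "0 0 0 0 0 0" --pt "0 0 0 0 0 0" --pt "0 0 0 0 0 0" --pt "0 0 0 0 0 0" --pt "0 0 0 0 0 0"

```text
clock: 36.8
tcp_pos: [0.6414, -0.0285, 0.0368]
orientation: [0.003, 1.0, 0.014, 0.0]
wrist_force: [-3.1, -10.5, 8.5]
finger_gap: 0.0132
```

jog_arm --pt "0 0.001 0 0 0 0" --pt "0 0 0 0 0 0" --pt "0 0 0 0 0 0" --pt "0 0 0 0 0 0" --pt "0 0 0 0 0 0" --pt "0 0 0 0 0 0" --pt "0 0 0 0 0 0" --pt "0 0 0 0 0 0" --pt "0 0 0 0 0 0" --pt "0 0 0 0 0 0"

```text
clock: 37.8
tcp_pos: [0.6414, -0.0285, 0.0368]
orientation: [0.004, 1.0, 0.013, 0.0]
wrist_force: [-3.9, -14.3, 6.7]
finger_gap: 0.0131
```

jog_arm --pt "0 0.001 0 0 0 0" --pt "0 0 0 0 0 0" --pt "0 0 0 0 0 0" --pt "0 0 0 0 0 0" --pt "0 0 0 0 0 0" --pt "0 0 0 0 0 0" --pt "0 0 0 0 0 0" --pt "0 0 0 0 0 0" --pt "0 0 0 0 0 0" --pt "0 0 0 0 0 0"

```text
clock: 38.8
tcp_pos: [0.6414, -0.0285, 0.0368]
orientation: [0.004, 1.0, 0.013, -0.0]
wrist_force: [-4.1, -17.4, 6.7]
finger_gap: 0.0133
```

```bash
python3 - <<'E'
from h import *
snap('wrist','w12',None,1.5)
E
```

```text
(no output)
```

View pics/w12.png

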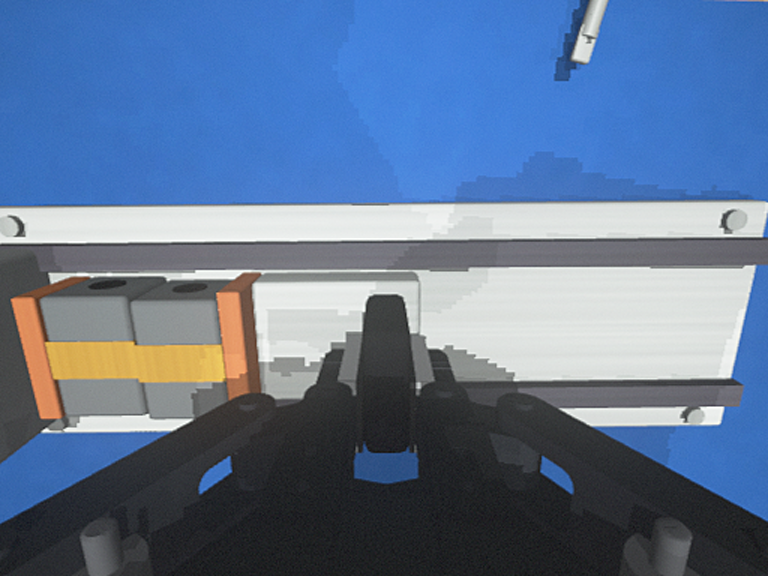

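jog_arm --pt "0 0 0 0 0 0" --pt "0 0 0 0 0 0" --pt "0 0 0 0 0 0" --pt "0 0 0 0 0 0" --pt "0 0 0 0 0 0" --pt "0 0 0.01 0 0 0" --pt "0 0 0.025 0 0 0" --pt "0 0 0.03 0 0 0" --pt "0 0 0.03 0 0 0" --pt "0 0 0.01 0 0 0" --hand 0.45

```text
clock: 39.85
tcp_pos: [0.6433, -0.0231, 0.1448]
orientation: [0.0, 1.0, 0.015, 0.003]
wrist_force: [1.5, -0.3, 0.2]
finger_gap: 0.0385
```

```bash
python3 - <<'E'
from h import *
s=get_state();print(s['tcp_pos'],s['joint_pos']);snap('wrist','w13',None,1.5)
E
```

```text
[ 0.64328636 -0.02305457  0.14482216] [-1.60556229e-01  4.75714545e-01  7.48170453e-02  1.16420157e+00
  2.74484237e-04  2.95142658e+00]
```

View pics/w13.png

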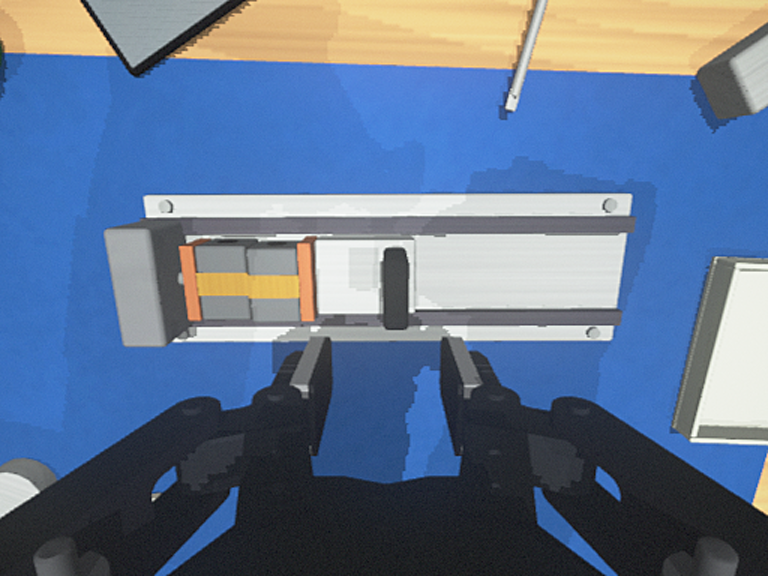

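jog_arm --pt "-0.006 0.015 0.005 0 0 3.3" --pt "-0.006 0.021 0.005 0 0 3.3" --pt "-0.006 0.021 0.005 0 0 3.3" --pt "-0.006 0.022 0 0 0 3.3" --pt "-0.006 0.022 0 0 0 3.3" --pt "-0.006 0.022 0 0 0 3.3" --pt "-0.006 0.022 0 0 0 3.3" --pt "-0.006 0.022 0 0 0 3.3" --pt "-0.006 0.022 0 0 0 3.3" --pt "-0.006 0.021 0 0 0 3.3" --hand 0

```text
clock: 40.9
tcp_pos: [0.5802, 0.1879, 0.154]
orientation: [-0.0, 0.954, 0.299, -0.001]
wrist_force: [-0.0, -1.3, 0.3]
finger_gap: -0.0003
```

jog_arm --pt "-0.006 0.022 0 0 0 0" --pt "-0.006 0.022 0 0 0 0" --pt "-0.006 0.022 0 0 0 0" --pt "-0.006 0.022 0 0 0 0" --pt "-0.006 0.022 0 0 0 0" --pt "-0.006 0.022 0 0 0 0" --pt "-0.004 0.012 0 0 0 0" --pt "0 0 0 0 0 0" --pt "0 0 0 0 0 0" --pt "0 0 0 0 0 0"

```text
clock: 41.9
tcp_pos: [0.5415, 0.33, 0.1551]
orientation: [0.0, 0.955, 0.298, -0.0]
wrist_force: [0.8, -0.4, 0.3]
finger_gap: 0.0
```

```bash
python3 - <<'E'
from h import *
s=get_state();print(s['tcp_pos'],s['joint_pos'],s['finger_gap']);snap('wrist','w14',None,1.5);snap('scene','s14',(0,0,512,384),1.5)
E
```

```text
[0.54149702 0.33004604 0.15508264] [ 4.20966549e-01  4.57848513e-01  7.22153766e-02  1.18615039e+00
 -1.58881846e-04  2.95836903e+00] 3.3909017412498814e-05
```

View pics/w14.png

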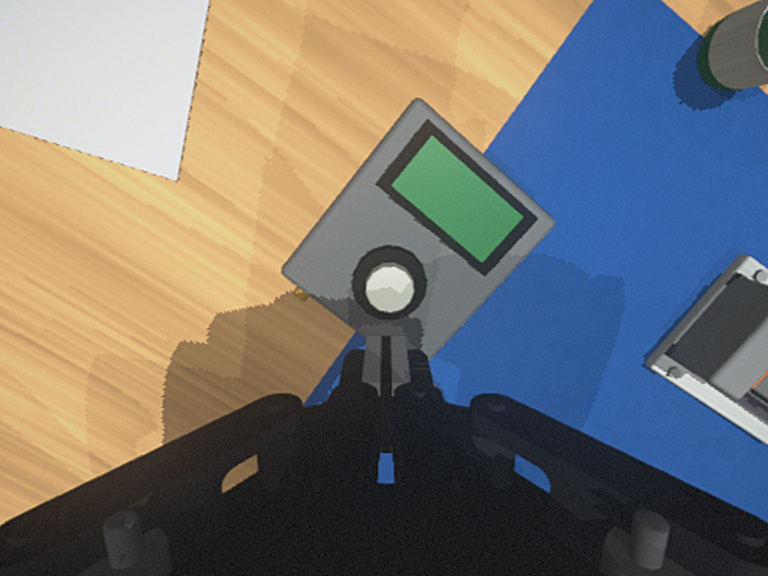

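View pics/s14.png

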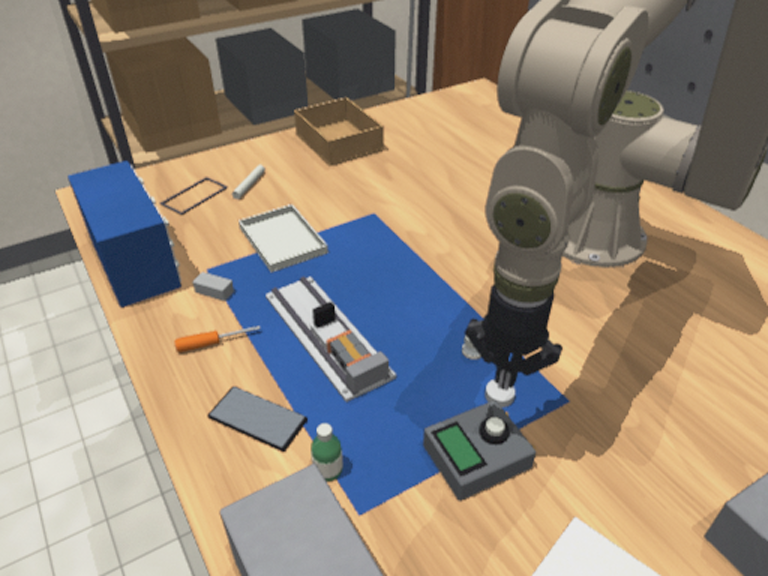

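```bash
python3 - <<'E'
from h import *
obs=[('wrist',(390/1.5,289/1.5)),('top',(80+170/6,165+283/6)),('scene',(494.5/1.5,425/1.5))]
A=[];b=[]
for n,p in obs:
    c=calibration(n);K=np.array(c['K']);T=np.array(c['world_to_cam']);R=T[:3,:3];o=-R.T@T[:3,3]
    d=R.T@np.linalg.inv(K)@np.array([*p,1.]);d/=np.linalg.norm(d);M=np.eye(3)-np.outer(d,d);A.append(M);b.append(M@o)
X=np.linalg.solve(sum(A),sum(b));print(X)
for n,p in obs:print(n,proj('%s'%n,[X]),p)
for z in(.05,.055,.06,.065):print(z,[unp(n,[p],z)[0,:2].round(4) for n,p in obs])
E
```

```text
[0.54134928 0.32705135 0.06063583]
wrist [[259.33393643 192.47739771]] (260.0, 192.66666666666666)
top [[108.58723915 211.97395788]] (108.33333333333333, 212.16666666666666)
scene [[329.7427334  283.21863855]] (329.6666666666667, 283.3333333333333)
0.05 [array([0.5391, 0.3247]), array([0.5426, 0.3318]), array([0.5356, 0.3215])]
0.055 [array([0.5402, 0.3255]), array([0.5418, 0.3298]), array([0.5384, 0.3242])]
0.06 [array([0.5414, 0.3264]), array([0.541 , 0.3278]), array([0.5413, 0.3269])]
0.065 [array([0.5425, 0.3272]), array([0.5402, 0.3259]), array([0.5442, 0.3296])]
```

jog_arm --pt "0 -0.003 -0.02 0 0 0" --pt "0 0 -0.025 0 0 0" --pt "0 0 -0.02 0 0 0" --pt "0 0 -0.013 0 0 0" --pt "0 0 -0.006 0 0 0" --pt "0 0 -0.004 0 0 0" --pt "0 0 0 0 0 0" --pt "0 0 0 0 0 0" --pt "0 0 0 0 0 0" --pt "0 0 0 0 0 0"

```text
clock: 43.0
tcp_pos: [0.5416, 0.3283, 0.068]
orientation: [-0.0, 0.955, 0.298, 0.0]
wrist_force: [0.5, 0.1, 0.5]
finger_gap: 0.0001
```

jog_arm --pt "0 0 -0.001 0 0 0" --pt "0 0 -0.001 0 0 0" --pt "0 0 -0.001 0 0 0" --pt "0 0 -0.001 0 0 0" --pt "0 0 -0.001 0 0 0" --pt "0 0 -0.001 0 0 0" --pt "0 0 0 0 0 0" --pt "0 0 0 0 0 0" --pt "0 0 0 0 0 0" --pt "0 0 0 0 0 0"

```text
clock: 44.0
tcp_pos: [0.5416, 0.3282, 0.0616]
orientation: [-0.0, 0.955, 0.298, 0.0]
wrist_force: [0.9, 0.3, 4.0]
finger_gap: -0.0001
```

jog_arm --pt "0 0 -0.001 0 0 0" --pt "0 0 -0.001 0 0 0" --pt "0 0 -0.001 0 0 0" --pt "0 0 -0.001 0 0 0" --pt "0 0 0 0 0 0" --pt "0 0 0 0 0 0" --pt "0 0 0 0 0 0" --pt "0 0 0 0 0 0" --pt "0 0 0 0 0 0" --pt "0 0 0 0 0 0"

```text
clock: 45.0
tcp_pos: [0.5416, 0.3283, 0.0608]
orientation: [-0.0, 0.955, 0.298, 0.001]
wrist_force: [-5.9, -2.1, 22.4]
finger_gap: -0.0003
```

jog_arm --pt "0 0 0.001 0 0 0" --pt "0 0 0.001 0 0 0" --pt "0 0 0.001 0 0 0" --pt "0 0 0.001 0 0 0" --pt "0 0 0.001 0 0 0" --pt "0 0 0.0005 0 0 0" --pt "0 0 0 0 0 0" --pt "0 0 0 0 0 0" --pt "0 0 0 0 0 0" --pt "0 0 0 0 0 0"

```text
clock: 46.0
tcp_pos: [0.5415, 0.3282, 0.0628]
orientation: [-0.0, 0.955, 0.298, -0.0]
wrist_force: [2.8, 2.6, 3.8]
finger_gap: -0.0003
```

```bash
python3 - <<'E'
from h import *
snap('wrist','w15',None,1.5);snap('scene','s15',(260,220,400,340),5)
E
```

```text
(no output)
```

View pics/w15.png

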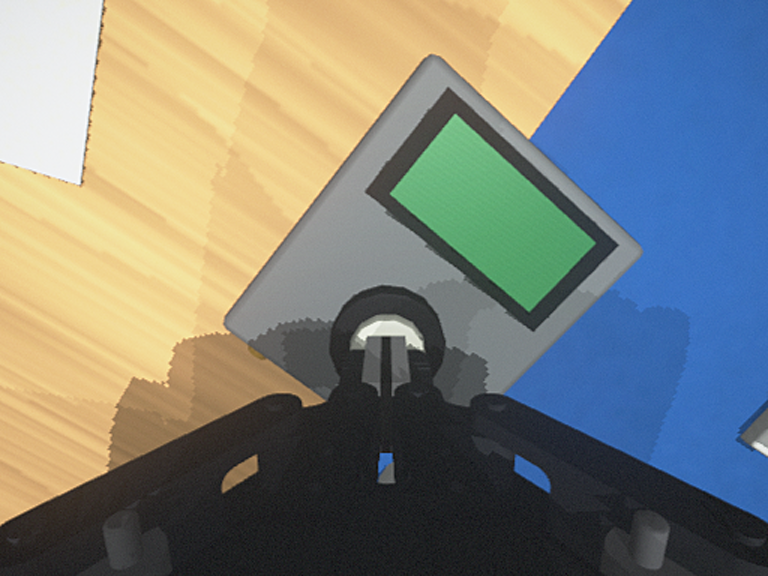

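View pics/s15.png

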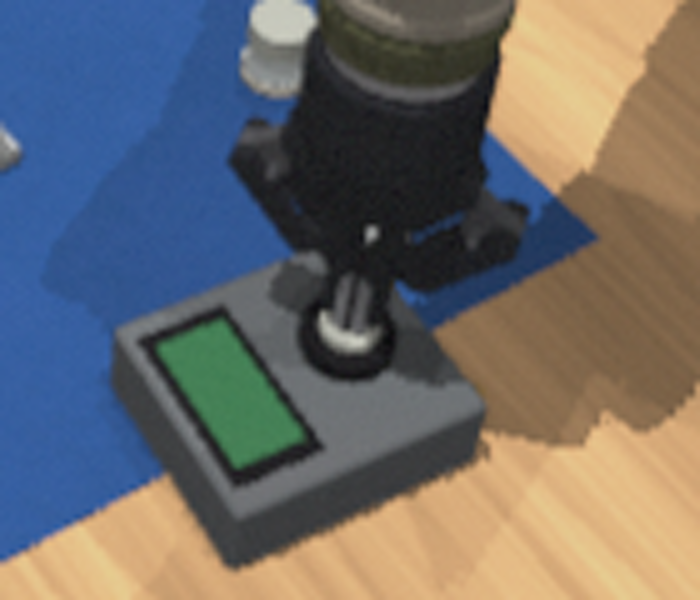

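jog_arm --pt "0 0 0.005 0 0 0" --pt "0 0 0.01 0 0 0" --pt "0 0 0.02 0 0 0" --pt "0 0 0.03 0 0 0" --pt "0 0 0.025 0 0 0" --pt "0.006 -0.02 0 0 0 0" --pt "0.006 -0.022 0 0 0 0" --pt "0.006 -0.022 0 0 0 0" --pt "0.006 -0.022 0 0 0 0" --pt "0.006 -0.022 0 0 0 0"

```text
clock: 47.1
tcp_pos: [0.57, 0.2186, 0.1526]
orientation: [0.0, 0.955, 0.298, -0.002]
wrist_force: [0.6, 0.1, 0.9]
finger_gap: -0.0003
```

```bash
python3 - <<'E'
from h import *
s=get_state();print(s['tcp_pos'],s['orientation'])
snap('wrist','w16',None,1.5)
E
```

```text
[0.56995606 0.21863632 0.1525583 ] [ 5.53304595e-05  9.54556816e-01  2.98023297e-01 -1.84268629e-03]
```

View pics/w16.png

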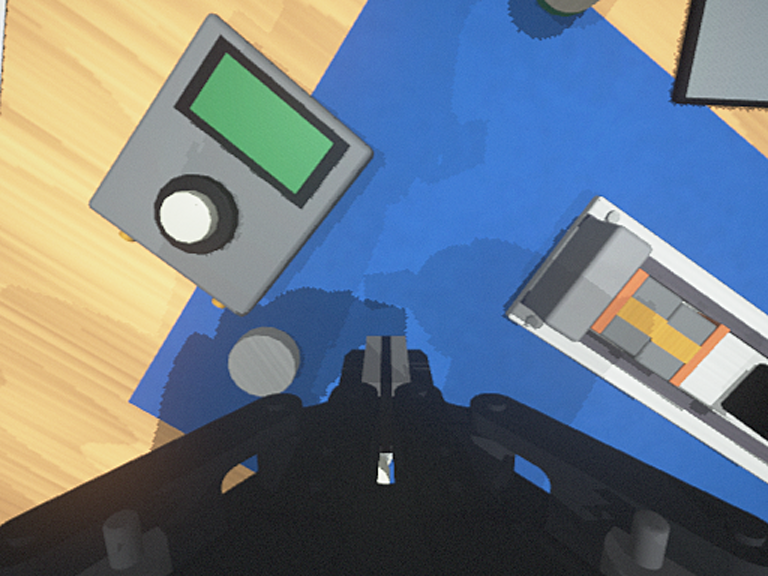

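jog_arm --pt "0.006 -0.0205 0 0 0 -2" --pt "0.006 -0.0205 0 0 0 -2.5" --pt "0.006 -0.0205 0 0 0 -2.5" --pt "0.006 -0.0205 0 0 0 -3" --pt "0.006 -0.0205 0 0 0 -3" --pt "0.006 -0.0205 0 0 0 -4" --pt "0.006 -0.0205 0 0 0 -4" --pt "0.006 -0.0205 0 0 0 -4" --pt "0.006 -0.0205 0 0 0 -4" --pt "0.006 -0.0205 0 0 0 -4" --hand 0.5

```text
clock: 48.15
tcp_pos: [0.63, 0.0143, 0.1525]
orientation: [-0.0, 1.0, 0.013, -0.002]
wrist_force: [-0.3, 0.1, 0.5]
finger_gap: 0.0425
```

```bash
python3 - <<'E'
from h import *
s=get_state();print(s['tcp_pos'],s['orientation'],s['joint_pos'][5])
E
```

```text
[0.62999118 0.01425448 0.15252818] [-1.24322490e-04  9.99912184e-01  1.31330599e-02 -1.76936408e-03] 3.0107327442993568
```

jog_arm --pt "0.006 -0.021 0 0 0 0" --pt "0.006 -0.021 0 0 0 0" --pt "0 0 0 0 0 0" --pt "0 0 -0.03 0 0 0" --pt "0 0 -0.03 0 0 0" --pt "0 0 -0.03 0 0 0" --pt "0 0 -0.015 0 0 0" --pt "0 0 -0.01 0 0 0" --pt "0 0 0 0 0 0" --pt "0 0 0 0 0 0"

```text
clock: 49.15
tcp_pos: [0.6434, -0.0266, 0.0385]
orientation: [-0.0, 1.0, 0.015, -0.0]
wrist_force: [0.3, -0.4, 0.2]
finger_gap: 0.0428
```

jog_arm --pt "0 0 0 0 0 0" --pt "0 0 0 0 0 0" --pt "0 0 0 0 0 0" --pt "0 0 0 0 0 0" --pt "0 0 0 0 0 0" --pt "0 0 0 0 0 0" --pt "0 0 0 0 0 0" --pt "0 0 0 0 0 0" --pt "0 0 0 0 0 0" --pt "0 0 0 0 0 0" --hand 0 --force 60

```text
clock: 50.15
tcp_pos: [0.6442, -0.0286, 0.0394]
orientation: [0.001, 1.0, 0.014, 0.001]
wrist_force: [-1.0, -4.6, 3.8]
finger_gap: 0.0128
```

jog_arm --pt "0.0001 -0.005 0 0 0 0" --pt "0.0002 -0.005 0 0 0 0" --pt "0.0001 -0.005 0 0 0 0" --pt "0.0002 -0.005 0 0 0 0" --pt "0.0001 -0.005 0 0 0 0" --pt "0.0002 -0.005 0 0 0 0" --pt "0.0001 -0.005 0 0 0 0" --pt "0.0002 -0.005 0 0 0 0" --pt "0.0001 -0.005 0 0 0 0" --pt "0.0002 -0.005 0 0 0 0"

```text
clock: 51.15
tcp_pos: [0.6458, -0.0752, 0.0394]
orientation: [-0.002, 1.0, 0.015, 0.001]
wrist_force: [-0.7, 6.4, 7.1]
finger_gap: 0.0136
```

jog_arm --pt "0.0001 -0.005 0 0 0 0" --pt "0.0002 -0.005 0 0 0 0" --pt "0.0001 -0.005 0 0 0 0" --pt "0.0002 -0.005 0 0 0 0" --pt "0.0001 -0.005 0 0 0 0" --pt "0.0002 -0.005 0 0 0 0" --pt "0.0001 -0.005 0 0 0 0" --pt "0.0002 -0.004 0 0 0 0" --pt "0.0001 -0.002 0 0 0 0" --pt "0 -0.001 0 0 0 0"

```text
clock: 52.15
tcp_pos: [0.6471, -0.1174, 0.0394]
orientation: [-0.002, 1.0, 0.015, 0.001]
wrist_force: [-0.6, 6.2, 6.8]
finger_gap: 0.0131
```

The slide was still at its clamped position: the grip closed at y = -0.0286, against -0.0285 when I left it. I'll finish drawing it back.

jog_arm --pt "0 -0.002 0 0 0 0" --pt "0 -0.002 0 0 0 0" --pt "0 -0.001 0 0 0 0" --pt "0 -0.001 0 0 0 0" --pt "0 -0.001 0 0 0 0" --pt "0 -0.001 0 0 0 0" --pt "0 0 0 0 0 0" --pt "0 0 0 0 0 0" --pt "0 0 0 0 0 0" --pt "0 0 0 0 0 0"

```text
clock: 53.15
tcp_pos: [0.6473, -0.1225, 0.0394]
orientation: [-0.004, 1.0, 0.016, 0.001]
wrist_force: [1.5, 13.5, 6.5]
finger_gap: 0.0132
```

jog_arm --pt "0 0 0 0 0 0" --pt "0 0 0 0 0 0" --pt "0 0 0 0 0 0" --pt "0 0 0 0 0 0" --pt "0 0 0 0 0 0" --pt "0 0 0.01 0 0 0" --pt "0 0 0.025 0 0 0" --pt "0 0 0.03 0 0 0" --pt "0 0 0.03 0 0 0" --pt "0 0.02 0.01 0 0 0" --hand 0.5

```text
clock: 54.15
tcp_pos: [0.6482, -0.1093, 0.1474]
orientation: [0.001, 1.0, 0.013, 0.003]
wrist_force: [1.0, 0.2, 0.5]
finger_gap: 0.0427
```

jog_arm --pt "0 0.03 0 0 0 0" --pt "0 0.03 0 0 0 0" --pt "0 0.03 0 0 0 0" --pt "0 0.02 0 0 0 0" --pt "0 0 0 0 0 0" --pt "0 0 0 0 0 0" --pt "0 0 0 0 0 0" --pt "0 0 0 0 0 0" --pt "0 0 0 0 0 0" --pt "0 0 0 0 0 0"

```text
clock: 55.15
tcp_pos: [0.6461, 0.0023, 0.1428]
orientation: [-0.0, 1.0, 0.014, -0.0]
wrist_force: [-0.4, -0.4, -0.0]
finger_gap: 0.0429
```

```bash
python3 - <<'E'
from h import *
s=get_state();print(s['tcp_pos'],s['orientation'],s['joint_pos'][5])
snap('wrist','w17',None,1.5);snap('top','t17',None,1.5)
E
```

```text
[0.64605046 0.00228858 0.14276879] [-1.32096962e-04  9.99900913e-01  1.40735101e-02 -2.89564872e-04] 2.9927536703197144
```

View pics/w17.png

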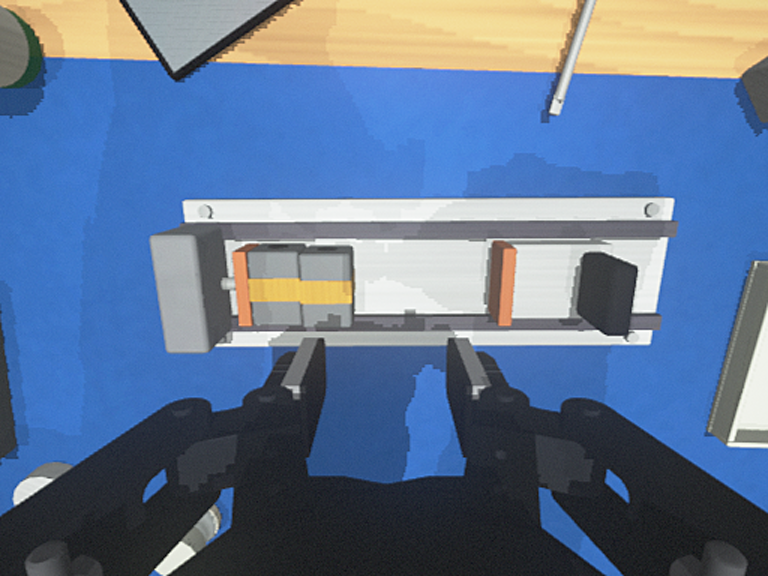

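```bash
python3 - <<'E'
from h import *
for q in ([(301,256),(352,254),(352,326),(303,326)],[(249,254),(300,254),(301,325),(251,325)]):
    P=unp('wrist',np.array(q)/1.5,.04);print(P.round(4).tolist(),P.mean(0).round(4))
E
```

```text
[[0.6604, 0.0509, 0.04], [0.6624, 0.0214, 0.04], [0.6182, 0.0211, 0.04], [0.6173, 0.0507, 0.04]] [0.6396 0.036  0.04  ]
[[0.6607, 0.0809, 0.04], [0.6616, 0.0514, 0.04], [0.6179, 0.0519, 0.04], [0.6171, 0.0821, 0.04]] [0.6393 0.0666 0.04  ]
```

View pics/t17.png

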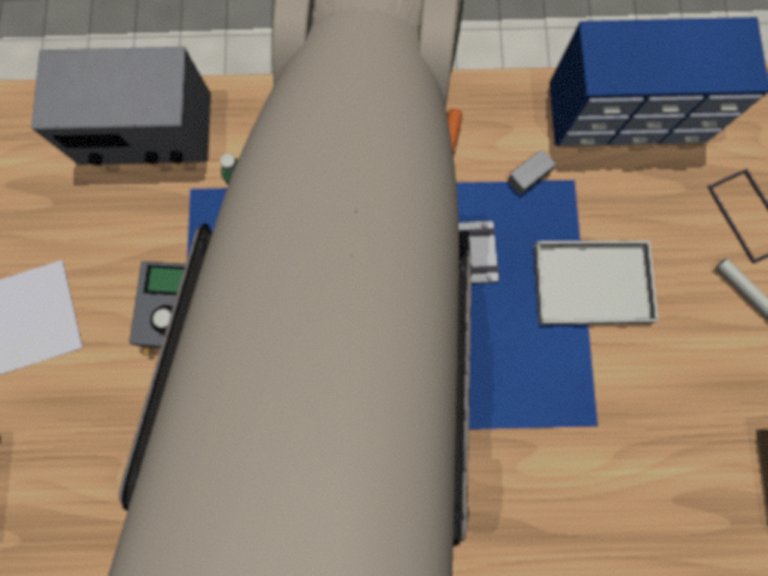

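jog_arm --pt "-0.001 0.004 0 0 0 8.2" --pt "-0.001 0.004 0 0 0 8.2" --pt "-0.001 0.004 0 0 0 8.2" --pt "-0.001 0.004 0 0 0 8.2" --pt "-0.001 0.004 0 0 0 8.2" --pt "-0.001 0.004 0 0 0 8.2" --pt "0 0.004 0 0 0 8.2" --pt "0 0.004 0 0 0 8.2" --pt "0 0.002 0 0 0 8.2" --pt "0 0 0 0 0 8.2" --hand 0.85

```text
clock: 56.25
tcp_pos: [0.64, 0.0372, 0.1428]
orientation: [0.0, 0.743, 0.669, -0.0]
wrist_force: [-0.1, -0.7, -1.2]
finger_gap: 0.0725
```

jog_arm --pt "0 0 -0.01 0 0 8" --pt "0 0 -0.02 0 0 0" --pt "0 0 -0.02 0 0 0" --pt "0 0 -0.01 0 0 0" --pt "0 0 0 0 0 0" --pt "0 0 0 0 0 0" --pt "0 0 0 0 0 0" --pt "0 0 0 0 0 0" --pt "0 0 0 0 0 0" --pt "0 0 0 0 0 0"

```text
clock: 57.25
tcp_pos: [0.6403, 0.037, 0.0833]
orientation: [0.0, 0.697, 0.717, -0.0]
wrist_force: [0.3, -0.7, 0.4]
finger_gap: 0.0727
```

```bash
python3 - <<'E'
from h import *
s=get_state();print(s['tcp_pos'],s['orientation'],s['joint_pos'][5])
snap('wrist','w18',None,1.5)
E
```

```text
[0.64030739 0.03702673 0.08331245] [ 3.74844350e-04  6.96682327e-01  7.17379672e-01 -1.25741382e-05] 1.474467381241257
```

View pics/w18.png

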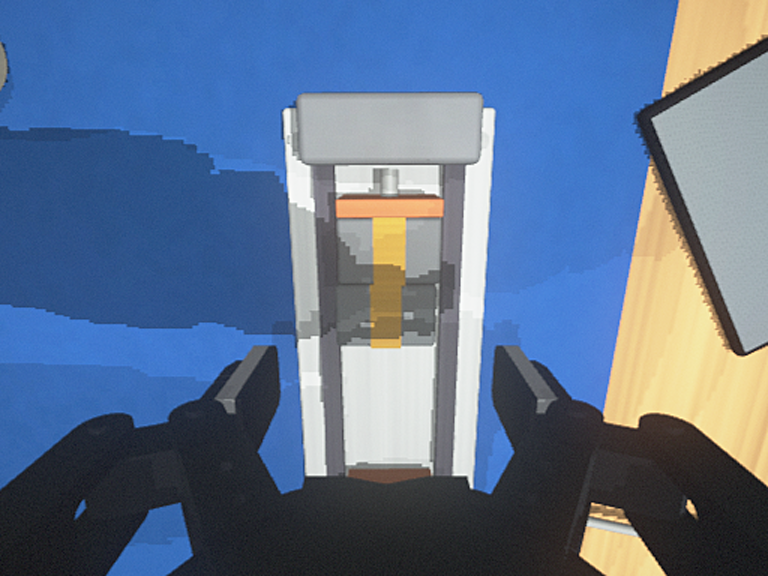

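jog_arm --pt "0 0 -0.02 0 0 0" --pt "0 0 -0.02 0 0 0" --pt "0 0 -0.015 0 0 0" --pt "0 0 -0.01 0 0 0" --pt "0 0 -0.002 0 0 0" --pt "0 0 0 0 0 0" --pt "0 0 0 0 0 0" --pt "0 0 0 0 0 0" --pt "0 0 0 0 0 0" --pt "0 0 0 0 0 0"

```text
clock: 58.3
tcp_pos: [0.6403, 0.037, 0.0163]
orientation: [0.0, 0.697, 0.717, -0.0]
wrist_force: [-0.1, -0.2, 0.3]
finger_gap: 0.0724
```

```bash
python3 - <<'E'
from h import *
s=get_state();print(s['tcp_pos'],s['orientation'],s['wrist_force'])
snap('wrist','w19',None,1.5)
E
```

```text
[0.6403338  0.03698501 0.01632451] [ 3.78231356e-04  6.96690327e-01  7.17371901e-01 -2.26612650e-05] [-0.11984854 -0.19272657  0.25802866]
```

View pics/w19.png

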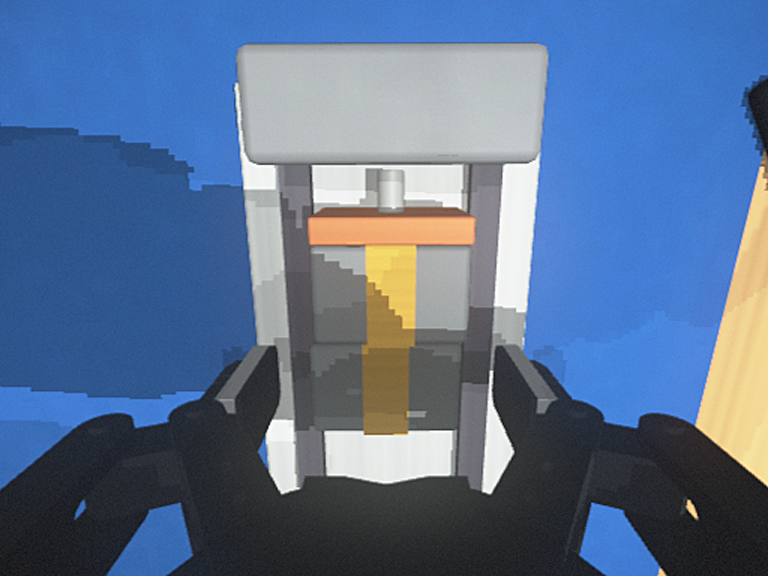

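jog_arm --pt "0 0 0 0 0 0" --pt "0 0 0 0 0 0" --pt "0 0 0 0 0 0" --pt "0 0 0 0 0 0" --pt "0 0 0 0 0 0" --pt "0 0 0 0 0 0" --pt "0 0 0 0 0 0" --pt "0 0 0 0 0 0" --pt "0 0 0 0 0 0" --pt "0 0 0 0 0 0" --hand 0 --force 40

```text
clock: 59.35
tcp_pos: [0.6403, 0.0369, 0.0161]
orientation: [0.0, 0.697, 0.717, -0.0]
wrist_force: [-0.8, -1.1, 4.1]
finger_gap: 0.045
```

jog_arm --pt "0 0 0.005 0 0 0" --pt "0 0 0.01 0 0 0" --pt "0 0 0.02 0 0 0" --pt "0 0 0.03 0 0 0" --pt "0 0 0.02 0 0 0" --pt "0 -0.01 0 0 0 0" --pt "0 -0.02 0 0 0 0" --pt "0 -0.03 0 0 0 0" --pt "0 -0.03 0 0 0 0" --pt "0 -0.03 0 0 0 0"

```text
clock: 60.35
tcp_pos: [0.639, -0.0841, 0.0995]
orientation: [-0.001, 0.697, 0.717, -0.001]
wrist_force: [0.6, 0.9, -0.9]
finger_gap: 0.0451
```

```bash
python3 - <<'E'
from h import *
s=get_state();print(s['tcp_pos'],s['orientation'],s['wrist_force'],s['finger_gap'])
snap('wrist','w20',None,1.5)
E
```

```text
[ 0.63897352 -0.08412607  0.09949187] [-0.00092937  0.6965873   0.71747103 -0.00076877] [ 0.60813251  0.88102611 -0.94028838] 0.045134369991322004
```

View pics/w20.png

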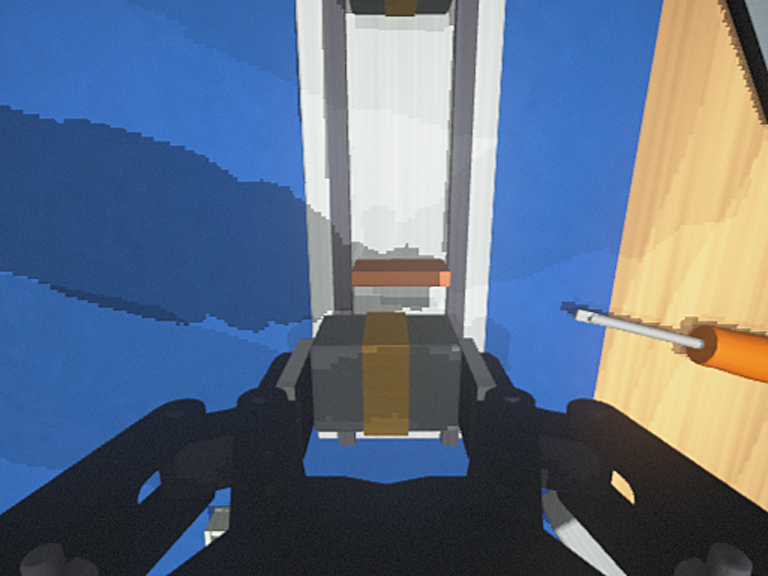

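jog_arm --pt "-0.005 -0.028 0 0 0 0" --pt "-0.005 -0.03 0 0 0 0" --pt "-0.005 -0.03 0 0 0 0" --pt "-0.005 -0.03 0 0 0 0" --pt "-0.005 -0.03 0 0 0 0" --pt "-0.005 -0.03 0 0 0 0" --pt "-0.005 -0.03 0 0 0 0" --pt "-0.005 -0.03 0 0 0 0" --pt "-0.005 -0.03 0 0 0 0" --pt "-0.002 -0.018 0 0 0 0"

```text
clock: 61.4
tcp_pos: [0.5916, -0.3711, 0.0994]
orientation: [-0.001, 0.697, 0.717, -0.0]
wrist_force: [0.8, -0.1, -2.1]
finger_gap: 0.0456
```

```bash
python3 - <<'E'
from h import *
s=get_state();print(s['tcp_pos'],s['orientation'],s['wrist_force'],s['finger_gap'])
snap('wrist','w21',None,1.5)
E
```

```text
[ 0.59156193 -0.37112186  0.0994254 ] [-8.03522837e-04  6.97477212e-01  7.16606350e-01 -4.82607008e-04] [ 0.82066912 -0.05591203 -2.06854705] 0.045609289973466596
```

View pics/w21.png

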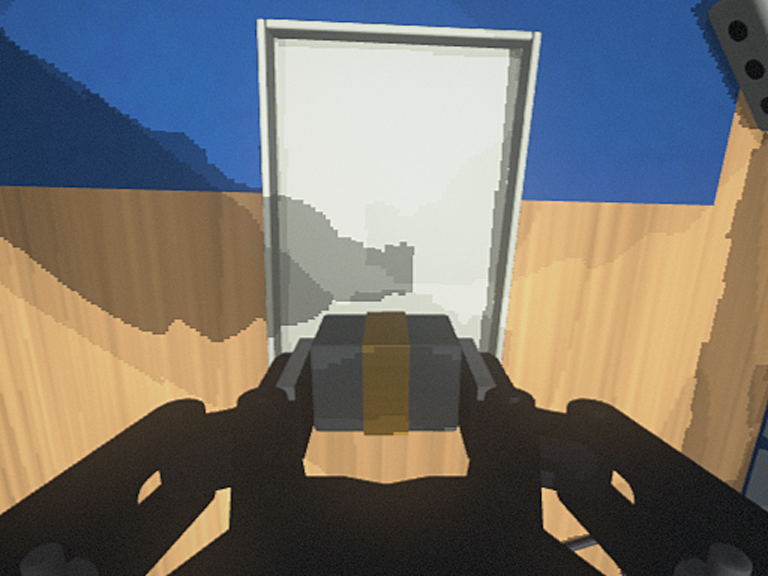

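```bash
python3 - <<'E'
from h import *
P=unp('wrist',np.array([(259,21),(540,33),(268,352),(505,352)])/1.5,.022);print(P.round(4))
print(proj('wrist',[[.655,-.42,.022],[.527,-.42,.022],[.592,-.42,.022]])*1.5)
E
```

```text
[[ 0.5302 -0.246   0.022 ]
 [ 0.6576 -0.2477  0.022 ]
 [ 0.5266 -0.4082  0.022 ]
 [ 0.6571 -0.4048  0.022 ]]
[[498.51073597 376.86481131]
 [269.69419593 371.50165526]
 [386.05000617 374.22888104]]
```

jog_arm --pt "0 0 -0.02 0 0 0" --pt "0 0 -0.02 0 0 0" --pt "0 0 -0.02 0 0 0" --pt "0 0 -0.015 0 0 0" --pt "0 0 -0.008 0 0 0" --pt "0 0 -0.004 0 0 0" --pt "0 0 -0.001 0 0 0" --pt "0 0 0 0 0 0" --pt "0 0 0 0 0 0" --pt "0 0 0 0 0 0"

```text
clock: 62.45
tcp_pos: [0.5935, -0.3694, 0.0137]
orientation: [0.001, 0.697, 0.717, -0.0]
wrist_force: [-0.2, -0.2, -0.0]
finger_gap: 0.0457
```

jog_arm --pt "0 0 -0.001 0 0 0" --pt "0 0 -0.0005 0 0 0" --pt "0 0 0 0 0 0" --pt "0 0 0 0 0 0" --pt "0 0 0 0 0 0" --pt "0 0 0 0 0 0" --pt "0 0 0 0 0 0" --pt "0 0 0 0 0 0" --pt "0 0 0 0 0 0" --pt "0 0 0 0 0 0"

```text
clock: 63.45
tcp_pos: [0.5931, -0.369, 0.0114]
orientation: [0.0, 0.697, 0.717, -0.0]
wrist_force: [1.0, -0.2, -1.0]
finger_gap: 0.0454
```

jog_arm --pt "0 0 -0.001 0 0 0" --pt "0 0 -0.0005 0 0 0" --pt "0 0 0 0 0 0" --pt "0 0 0 0 0 0" --pt "0 0 0 0 0 0" --pt "0 0 0 0 0 0" --pt "0 0 0 0 0 0" --pt "0 0 0 0 0 0" --pt "0 0 0 0 0 0" --pt "0 0 0 0 0 0"

```text
clock: 64.45
tcp_pos: [0.5931, -0.369, 0.0101]
orientation: [0.0, 0.697, 0.717, -0.0]
wrist_force: [-0.1, 1.0, 5.5]
finger_gap: 0.0449
```

jog_arm --pt "0 0 0 0 0 0" --pt "0 0 0 0 0 0" --pt "0 0 0 0 0 0" --pt "0 0 0 0 0 0" --pt "0 0 0 0 0 0" --pt "0 0 0.01 0 0 0" --pt "0 0 0.02 0 0 0" --pt "0 0 0.03 0 0 0" --pt "0 0 0.03 0 0 0" --pt "0 0 0 0 0 0" --hand 0.7

```text
clock: 65.45
tcp_pos: [0.5957, -0.371, 0.1063]
orientation: [0.005, 0.697, 0.717, 0.0]
wrist_force: [-0.1, -0.3, 0.5]
finger_gap: 0.0601
```

```bash
python3 - <<'E'
from h import *
s=get_state();print(s['tcp_pos'],s['orientation'],s['wrist_force'],s['finger_gap'])
snap('wrist','w22',None,1.5)
E
```

```text
[ 0.59573546 -0.3710395   0.10632468] [4.86469141e-03 6.96638084e-01 7.17406207e-01 2.22695250e-04] [-0.13558071 -0.32332263  0.47930983] 0.060070834792305156
```

View pics/w22.png

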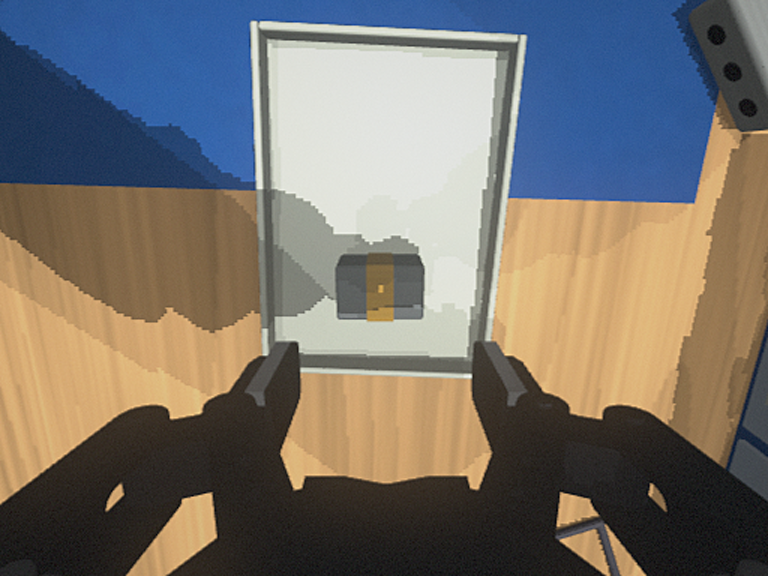

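jog_arm --pt "0.003 0.025 0.01 0 0 0" --pt "0.003 0.03 0.01 0 0 0" --pt "0.003 0.03 0 0 0 0" --pt "0.003 0.03 0 0 0 0" --pt "0.003 0.03 0 0 0 0" --pt "0.003 0.03 0 0 0 0" --pt "0.003 0.03 0 0 0 0" --pt "0.003 0.03 0 0 0 0" --pt "0.003 0.03 0 0 0 0" --pt "0.003 0.03 0 0 0 0" --hand 0.85

```text
clock: 66.5
tcp_pos: [0.6224, -0.0726, 0.119]
orientation: [-0.001, 0.697, 0.717, -0.001]
wrist_force: [2.0, 0.7, -0.7]
finger_gap: 0.0724
```

jog_arm --pt "0.003 0.03 0 0 0 0" --pt "0.003 0.03 0 0 0 0" --pt "0.003 0.03 0 0 0 0" --pt "0.003 0.03 0 0 0 0" --pt "0.002 0.022 0 0 0 0" --pt "0 0 -0.01 0 0 0" --pt "0 0 -0.02 0 0 0" --pt "0 0 -0.01 0 0 0" --pt "0 0 0 0 0 0" --pt "0 0 0 0 0 0"

```text
clock: 67.5
tcp_pos: [0.6367, 0.0673, 0.0795]
orientation: [-0.0, 0.697, 0.717, -0.001]
wrist_force: [0.8, -0.1, 0.1]
finger_gap: 0.0724
```

```bash
python3 - <<'E'
from h import *
s=get_state();print(s['tcp_pos'],s['orientation'],s['wrist_force'],s['finger_gap'])
snap('wrist','w23',None,1.5)
E
```

```text
[0.63671111 0.06734173 0.07949714] [-2.92555461e-04  6.97017836e-01  7.17053410e-01 -6.76282277e-04] [ 0.81520286 -0.05180063  0.0896947 ] 0.0723767174235696
```

View pics/w23.png

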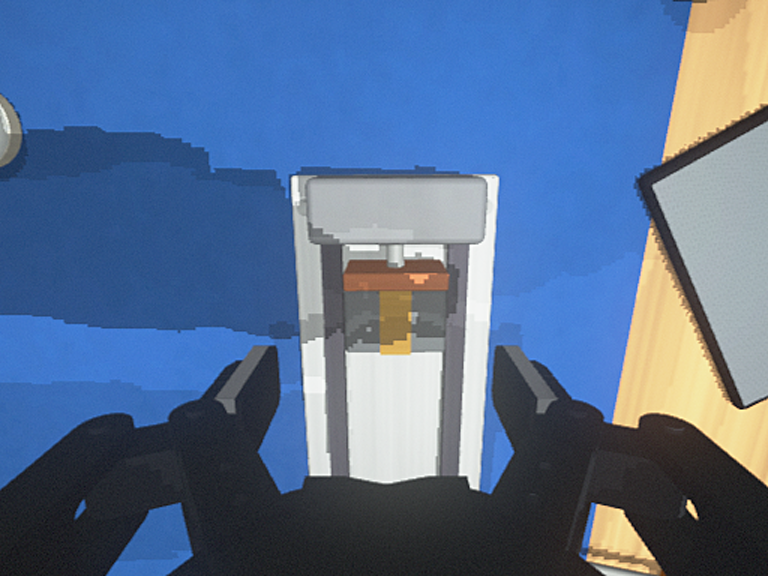

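jog_arm --pt "0.003 -0.001 -0.01 0 0 0" --pt "0 0 -0.02 0 0 0" --pt "0 0 -0.015 0 0 0" --pt "0 0 -0.012 0 0 0" --pt "0 0 -0.006 0 0 0" --pt "0 0 0 0 0 0" --pt "0 0 0 0 0 0" --pt "0 0 0 0 0 0" --pt "0 0 0 0 0 0" --pt "0 0 0 0 0 0"

```text
clock: 68.55
tcp_pos: [0.6404, 0.067, 0.0174]
orientation: [0.0, 0.697, 0.717, 0.0]
wrist_force: [0.1, -0.2, 0.9]
finger_gap: 0.0727
```

```bash
python3 - <<'E'
from h import *
s=get_state();print(s['tcp_pos'],s['orientation'],s['wrist_force'],s['finger_gap'])
snap('wrist','w24',None,1.5)
E
```

```text
[0.64044426 0.06703562 0.01743741] [4.59043082e-04 6.96678452e-01 7.17383382e-01 7.69847818e-05] [ 0.10191176 -0.18760525  0.92309458] 0.07268208300778625
```

View pics/w24.png

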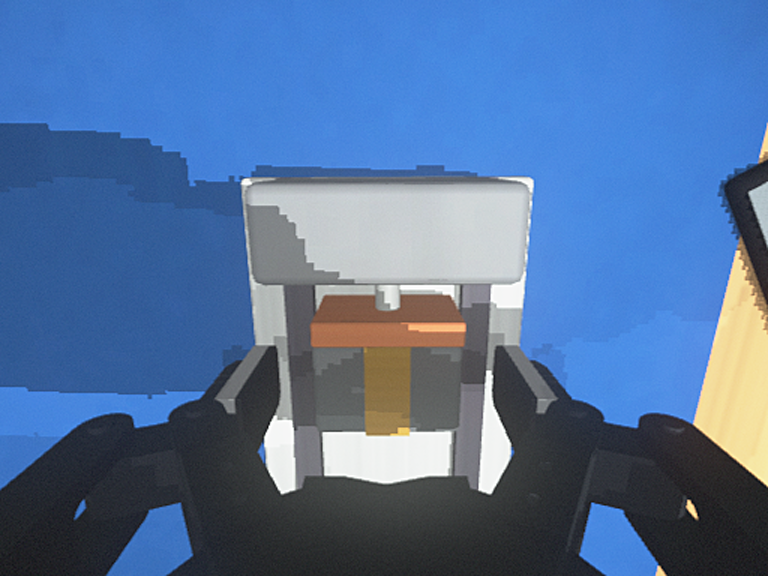

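jog_arm --pt "0 0 -0.001 0 0 0" --pt "0 0 0 0 0 0" --pt "0 0 0 0 0 0" --pt "0 0 0 0 0 0" --pt "0 0 0 0 0 0" --pt "0 0 0 0 0 0" --pt "0 0 0 0 0 0" --pt "0 0 0 0 0 0" --pt "0 0 0 0 0 0" --pt "0 0 0 0 0 0" --hand 0 --force 40

```text
clock: 69.6
tcp_pos: [0.6402, 0.0669, 0.016]
orientation: [0.0, 0.697, 0.717, -0.0]
wrist_force: [-0.0, -1.2, 2.6]
finger_gap: 0.045
```

jog_arm --pt "0 0 0.005 0 0 0" --pt "0 0 0.01 0 0 0" --pt "0 0 0.02 0 0 0" --pt "0 0 0.03 0 0 0" --pt "0 0 0.02 0 0 0" --pt "0 -0.01 0 0 0 0" --pt "-0.003 -0.02 0 0 0 0" --pt "-0.004 -0.03 0 0 0 0" --pt "-0.004 -0.03 0 0 0 0" --pt "-0.004 -0.03 0 0 0 0"

```text
clock: 70.6
tcp_pos: [0.6239, -0.0542, 0.0996]
orientation: [-0.001, 0.697, 0.717, -0.001]
wrist_force: [0.4, 0.3, -1.4]
finger_gap: 0.0454
```

jog_arm --pt "-0.004 -0.03 0 0 0 0" --pt "-0.004 -0.03 0 0 0 0" --pt "-0.004 -0.03 0 0 0 0" --pt "-0.004 -0.03 0 0 0 0" --pt "-0.004 -0.03 0 0 0 0" --pt "-0.004 -0.03 0 0 0 0" --pt "-0.004 -0.03 0 0 0 0" --pt "-0.004 -0.025 0 0 0 0" --pt "0 0 0 0 0 0" --pt "0 0 0 0 0 0"

```text
clock: 71.6
tcp_pos: [0.592, -0.2884, 0.0996]
orientation: [-0.001, 0.697, 0.717, -0.0]
wrist_force: [-0.9, -0.7, -0.9]
finger_gap: 0.0455
```

```bash
python3 - <<'E'
from h import *
s=get_state();print(s['tcp_pos'],s['orientation'],s['wrist_force'],s['finger_gap'])
snap('wrist','w25',None,1.5)
E
```

```text
[ 0.59196184 -0.28841536  0.09959227] [-1.02036561e-03  6.97305592e-01  7.16773181e-01 -2.77310103e-04] [-0.87464939 -0.71478025 -0.87696818] 0.04546460532443852
```

View pics/w25.png

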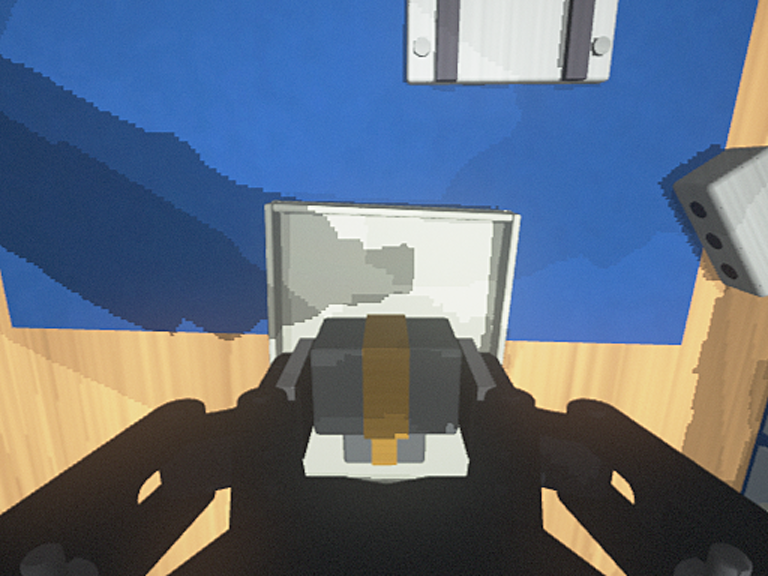

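jog_arm --pt "0 0 -0.02 0 0 0" --pt "0 0 -0.02 0 0 0" --pt "0 0 -0.02 0 0 0" --pt "0 0 -0.015 0 0 0" --pt "0 0 -0.008 0 0 0" --pt "0 0 -0.004 0 0 0" --pt "0 0 -0.002 0 0 0" --pt "0 0 0 0 0 0" --pt "0 0 0 0 0 0" --pt "0 0 0 0 0 0"

```text
clock: 72.65
tcp_pos: [0.5935, -0.2883, 0.0126]
orientation: [0.001, 0.697, 0.717, -0.0]
wrist_force: [-0.1, -0.3, -1.4]
finger_gap: 0.0458
```

jog_arm --pt "0 0 -0.001 0 0 0" --pt "0 0 -0.001 0 0 0" --pt "0 0 0 0 0 0" --pt "0 0 0 0 0 0" --pt "0 0 0 0 0 0" --pt "0 0 0 0 0 0" --pt "0 0 0 0 0 0" --pt "0 0 0 0 0 0" --pt "0 0 0 0 0 0" --pt "0 0 0 0 0 0"

```text
clock: 73.65
tcp_pos: [0.5932, -0.2882, 0.01]
orientation: [0.0, 0.697, 0.717, -0.0]
wrist_force: [-0.1, 0.4, 1.9]
finger_gap: 0.0449
```

jog_arm --pt "0 0 0 0 0 0" --pt "0 0 0 0 0 0" --pt "0 0 0 0 0 0" --pt "0 0 0 0 0 0" --pt "0 0 0 0 0 0" --pt "0 0 0.01 0 0 0" --pt "0 0 0.02 0 0 0" --pt "0 0 0.03 0 0 0" --pt "0 0 0.04 0 0 0" --pt "0 0 0.04 0 0 0" --hand 0.7

```text
clock: 74.65
tcp_pos: [0.5927, -0.2877, 0.1516]
orientation: [-0.0, 0.697, 0.717, -0.0]
wrist_force: [0.4, -0.7, -0.3]
finger_gap: 0.0596
```

jog_arm --pt "-0.03 -0.02 0.02 0 0 0" --pt "-0.03 -0.03 0.02 0 0 0" --pt "-0.03 -0.03 0 0 0 0" --pt "-0.03 -0.03 0 0 0 0" --pt "-0.03 -0.03 0 0 0 0" --pt "-0.03 -0.03 0 0 0 0" --pt "-0.03 -0.03 0 0 0 0" --pt "-0.02 -0.03 0 0 0 0" --pt "-0.02 -0.03 0 0 0 0" --pt "-0.02 -0.03 0 0 0 0"

```text
clock: 75.65
tcp_pos: [0.3219, -0.5792, 0.191]
orientation: [0.001, 0.697, 0.717, -0.0]
wrist_force: [-0.4, -0.5, 0.1]
finger_gap: 0.0598
```

```bash
python3 - <<'E'
from h import *
s=get_state();print(s['tcp_pos'],s['wrist_force'])
snap('top','t26',None,1.5);snap('scene','s26',None,1.5)
a=cv2.imread('pics/raw_top0.png');b=cv2.imread('pics/raw_t26.png')
cv2.imwrite('pics/cmp.png',np.vstack([cv2.resize(i[220:290,80:300],None,fx=3,fy=3) for i in(a,b)]))
E
```

```text
[ 0.32194415 -0.57918731  0.19096662] [-0.44942549 -0.47738806  0.05751796]
```

View pics/t26.png

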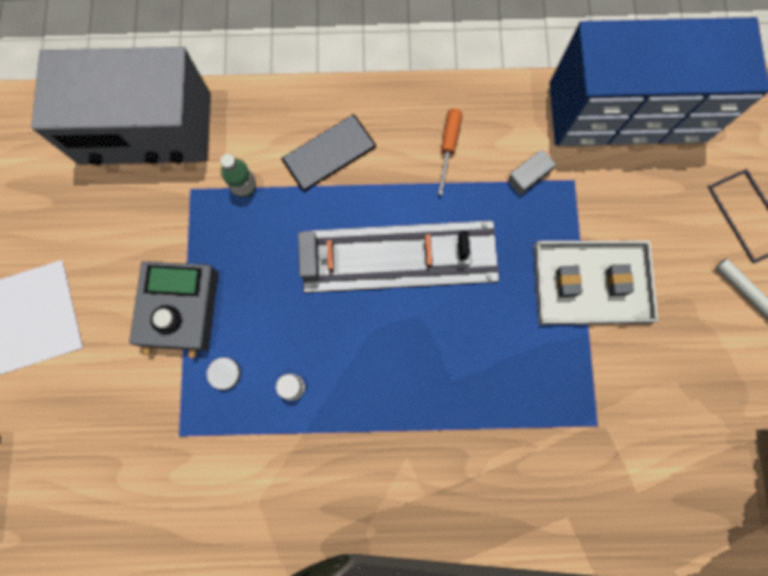

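View pics/s26.png

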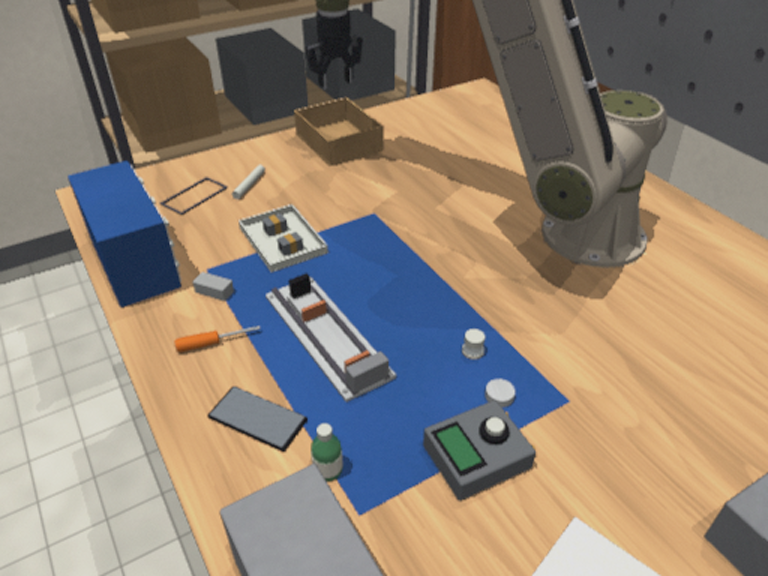

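View pics/cmp.png

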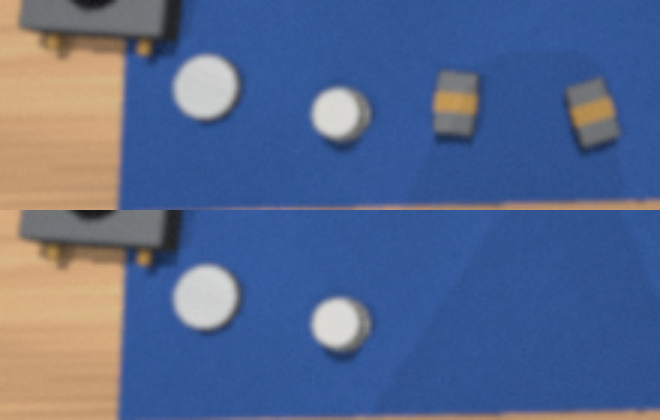

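Both packs lie flat and apart in the tray, at (569,281) and (621,280) in the top view. The slide is fully back, and the jar and tin haven't moved. I'm handing in.

```bash
python3 -c "
from workcell import *
print(hand_in())"
```

```text
the job is handed in; nothing more can be done
None
```

The job is done and handed in at about 76 s; the hand-in reports no verdict. Only two packs were present.

- **Clamping:** I drew the slide back, laid both packs crosswise in the channel and pushed the slide in until it stopped at 14–17 N. It stopped within 0.5 mm of where the contact plate's stop should be.
- **Start button:** I pressed it with the row still clamped, until it bottomed at 22 N, then let it come up. A picture after release showed it up with the row still clamped, and the slide had moved no more than 0.1 mm when I gripped it again.
- **Finish:** I drew the slide back to its end stop (13.5 N) and put both packs flat and apart on the tray floor.

The final pictures show the jar and tin where they started and the arm clear of everything.

**What went wrong or disagreed:**
- The last joint reached its range limit on the first pack grasp, so the gripper shifted that pack about 10 mm before gripping it.
- The second pack was knocked aside before I reached it, so I found it again from the wrist camera.
- The top and wrist cameras disagreed by up to about 6 mm on positions, so I lined up each grasp and placing in the wrist view.

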